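# Slide a component box under the inspection bridge and set the magnifier

## Task

Push the flat grey component box along the desk, without lifting or tipping it, into the lane of the inspection stand and under its low bridge until it rests squarely against the rubber stop at the end. Then tilt the magnifier towards you by its yellow bar until its pointer is at the red mark, 40 degrees forward of upright, and let go. Leave the small jar and the glue stick where they stand.

Things in the scene. Friction and masses are not known exactly. Their poses are not given: they have to be found in the camera images.
- box: flat light-grey assortment box, red-and-white label on its fixed lid, 98 (x) x 128 (y) x 35 (z) mm, 0.3 kg, loose on the desk. Origin at the centre of its underside. Upright faces at x = -43 (towards the robot) and x = +45, y = -64 and +64 mm; a tab 24 mm wide stands out to x = -49 mm at height 30 to 35 mm. Too wide to grasp: push it.
- stand: fixed inspection stand. Origin on the desk, where the box's origin is when home; x along the lane, away from the robot, y left. Aluminium rails (smooth, friction 0.2) 43 mm high, x = -12 to +54 mm, inner faces y = -69 and +69 mm. Rubber stop 22 mm high, face at x = +45 mm. A 98 mm high hinge post on each rail at x = +30, y = -74 and +74 mm. 
- lane_mouth (a point): on the desk, middle of the lane's flared mouth, at stand x = -66 mm, y = 0; the mouth's walls, 30 mm high, stand with inner faces at y = -85 and +85 mm here and narrow to the rails (138 mm apart) at x = -16 mm
- bridge_edge (a point): middle of the bridge's yellow front edge, its underside: stand x = -8, y = 0, z = 43 mm. The fixed grey bridge plate covers the lane from here to x = +55 mm; top 49 mm above the desk
- red_mark (a point): the wide red mark at 40 degrees on the white angle drum (radius 46 mm about the hinge axis, stand y = 83 to 95 mm, black ticks every 10 degrees from -30 to 90); the magnifier's black pointer runs over the drum's rim
- lens (a joint): tilt of the magnifier about a stiff hinge along the stand's y axis; it stays where it is left. 0 = upright, positive = tilted towards the robot (stand's -x), in rad; the red mark is 0.70 rad (40 degrees). Range -0.6 to 1.2, stiffness about 0.22 N m. A black frame 126 mm wide in y with a clear pane reaches 97 mm from the hinge.
- lens_bar (a point): centre of the magnifier's yellow handle bar: round, 12 mm thick, 110 mm long, parallel to the stand's y axis, 130 mm from the hinge; carried by two thin stems 45 mm either side of its centre, with a 27 mm open gap between bar and frame
- lens_hinge (a point): point on the magnifier's hinge axis in the middle of the lane, at stand x = +30, y = 0, z = 85 mm
- small_jar: small brown jar with a white lid, 45 mm diameter, 52 mm high, loose bystander beside the stand; origin at the centre of its underside
- glue_stick: upright yellow glue stick with a red cap, 27 mm diameter, 92 mm high, loose bystander beside the stand; origin at the centre of its underside
There are look-alikes about, which are no part of the job. What is shaped like the box but orange or pink is not meant.

How it is judged:
By the outcome, as a careful person would: the job done as asked, in the order asked, and still so for the second after the job is handed in, with the robot touching nothing.
It also fails if it takes over 72 s, if anything falls off the work surface, if the arm or the gripper's body presses on something with over 40 N, if the wrist force passes 120 N, or if a joint passes its speed limit or range.

## Robot

A 6-joint arm with a two-finger parallel gripper is mounted at the origin on a cart in front of the work surface, level with it; the furniture and walls round the work are solid. World frame = base frame: x ahead of the robot, y to its left, z up, the work surface at z = 0. Lengths are in mm, angles in rad, forces in N, time in s.
With the tool pointing down it reaches from about 400 to 925 mm from the base axis. Payload 12.5 kg.
Tool frame: the origin (TCP) lies midway between the tips of the shut fingers; the grasp point (between the pads) lies 19 mm behind it; z points along the fingers, y is the direction in which the jaws open and shut (so a half turn about z gives the same grasp; the last joint's range is limited). The gripper opens to 95 mm and grips with 3 to 60 N. Pads are 20 mm wide; open, the fingers measure 119 mm over their backs; the gripper's body (75 mm by 180 mm) begins 59 mm behind the grasp point.
Start: joints at [1.107, 0.491, 1.559, -0, 1.092, -0.106], TCP at [218.868, 585.443, 214.661] pointing down, gripper open.
Joint ranges: [-3.1, 3.1], [-0.84, 2.19], [0.05, 2.79], [-1.13, 4.28], [0.06, 2.93], [-2.69, 2.69]. Speed limits (rad/s): [2.22, 2.22, 2.79, 3.14, 3.14, 3.14].

## Interface

Orientations are given as [roll, pitch, yaw] about the fixed x, y, z axes, in that order (R = Rz(yaw) Ry(pitch) Rx(roll)).
In Python, from cell import env, eyes, job_done, boxes_of, regions_of gives the robot as it stands.
- The arm moves only by the tool send_rows, never from a script. Its argument "plan" is text: rows parted by semicolons, each of 5 numbers parted by spaces: the shift along the tool's x, y, z in mm, then the turn about the tool's z in rad, then the finger opening in mm, from 0 to 95.1. In form: x y z roll gripper; .... A call has 1 to 8 rows; each row shifts and turns the pose as measured when the row begins, along the tool's axes as they then stand; what a row does not reach is not made up. A row lasts 1/10 s, in which the tool goes at most 50 mm and 8.59 degrees, less where a joint would pass 70% of its speed; a pose out of reach is approached as far as the arm can. A call with a gripper value outside its range is refused whole. The fingers move at their own pace and stop on an object; the grip force is fixed at half the most. Time passes only in rows, so rows that do not move let the fingers close. It gives the time, the measured TCP pose, the force and the opening at its end, in the units of the state.
- env.state(): the state, without advancing time (a new reading comes with each control period).
- eyes.read_camera(name): name is "scene" or "top" or "wrist"; returns a dict with "image" (480x640x3 uint8, red, green, blue), "vertical_fov" (degrees; the focal length in pixels is half the picture's height over the tangent of half this angle, whatever the lens; pixels are square), "cx", "cy" (the principal point, pixels), "extrinsics" (4x4, takes a point from camera to world coordinates). Camera axes: x right, y up, looking along -z (the intrinsics and any distortion apply to the point x, -y, -z); pixel columns grow to the right and rows downward; lengths in mm; the calibration is good to about 2 mm. A picture is of the moment at which its call begins. There is no depth.
- job_done(): hands the job in, once; it reports no verdict.
Trained networks look in a picture, given as the dict that the camera call returned (one of the last four; its "shot" number tells which), for a name from the list of things; names that differ only in an ending like _2 or _b are one class to them, and where a whole thing is asked for, a point or a joint stands for the part that bears it (a point fixed in the world has none). Each returns a list of dicts, best first, with "confidence" (0 to 1); they miss things now and then, are a little off and sometimes report something else, mostly with a low value. They report only what shows in the picture. A call takes as long as a camera call. They do not tell look-alikes from the thing itself.
- boxes_of(target, picture): "bbox" ([left, top, width, height] in pixels, round what is visible of it).
- regions_of(target, picture): "pixels" (480x640 bool, what is visible of it) and "bbox" ([left, top, width, height] in pixels, round what is visible of it).
The state is a dict: "t": time; "joints": joint angles; "qvel": joint speeds; "tau": joint torques, N m; "eef_pos": TCP position; "tcp_rot": TCP orientation; "ft_force": force on the tool from outside, world axes, zero at the start; "moment": the same for the moment, N m; "opening": opening from 0.0 (shut) to 1.0 (fully open).
Only numpy, scipy, OpenCV 4.12 (cv2) and the standard library are available. Lean on these libraries where they do the work, as an engineer would, in place of code of your own. Each camera call takes 0.05 s, during which the arm holds its last target.

## Working session

There is one attempt and no reset: what is moved stays moved. The work goes in short steps, Python scripts to look and compute and a tool call to move; the robot and the scene stay as the last step left them, time stands still between calls to the robot, and variables do not carry over. Pictures are saved under pics/ and viewed, and the job is handed in when it is done.

Besides the shell and the picture viewer there is one more tool, called after ">>>" as name(argument=value, ...) on one line, values as JSON. send_rows: Moves the arm, as the interface text tells. Its arguments: {"type":"object","properties":{"plan":{"type":"string"}},"required":["plan"]}

```bash
ls; mkdir -p pics
python3 - <<'E'
from cell import env, eyes
import cv2
s=env.state();print(s)
for n in ["scene","top","wrist"]:
    p=eyes.read_camera(n);print(n,p["vertical_fov"],p["cx"],p["cy"],p["extrinsics"],[k for k in p])
    cv2.imwrite(f"pics/a_{n}.png",p["image"][:,:,::-1])
E
```

```text
pics
{'t': 0.0, 'joints': array([ 1.10742484e+00,  4.91537464e-01,  1.55941709e+00, -1.27261226e-05,
        1.09169274e+00, -1.05585313e-01]), 'qvel': array([ 8.86004568e-04,  8.84562783e-04,  1.49120955e-03, -6.92667445e-05,
        2.58883749e-04, -5.84539401e-04]), 'tau': array([ 1.95488225e-03, -6.12638927e+01, -2.58186257e+01,  6.93158386e-02,
        4.82391589e-02, -6.36983236e-05]), 'eef_pos': array([218.74702475, 585.22766581, 214.08661848]), 'tcp_rot': array([-3.14054270e+00, -9.99228403e-05,  2.78381231e+00]), 'ft_force': array([0.52395288, 0.16853039, 0.52048635]), 'moment': array([-0.0128106 , -0.0268622 , -0.02640138]), 'opening': 0.9985569870425344}
scene 51.550504177296425 326.9450138731445 243.51757227421587 [[ 5.22121354e-01  4.30778232e-01 -7.36083831e-01 -2.73651862e+02]
 [-8.52635083e-01  2.83953608e-01 -4.38615735e-01 -4.52761930e+02]
 [ 2.00675486e-02  8.56621540e-01  5.15554876e-01  7.01698623e+02]
 [ 0.00000000e+00  0.00000000e+00  0.00000000e+00  1.00000000e+00]] ['image', 'vertical_fov', 'cx', 'cy', 'extrinsics', 'shot']
top 51.721755722323934 326.2092062592046 244.92174094652992 [[-2.78978129e-02  9.96719967e-01 -7.59672259e-02  4.67116085e+02]
 [-9.99536487e-01 -2.68885323e-02  1.42764845e-02  3.07176727e+01]
 [ 1.21870099e-02  7.63302968e-02  9.97008106e-01  1.00501273e+03]
 [ 0.00000000e+00  0.00000000e+00  0.00000000e+00  1.00000000e+00]] ['image', 'vertical_fov', 'cx', 'cy', 'extrinsics', 'shot']
wrist 63.86871386748065 321.9243951680224 241.14043371912592 [[ 3.50369935e-01 -9.01947899e-01 -2.52449789e-01  1.47729727e+02]
 [ 9.36610310e-01  3.36991951e-01  9.59038659e-02  6.11997653e+02]
 [-1.42674346e-03 -2.70048906e-01  9.62845550e-01  3.84843794e+02]
 [ 0.00000000e+00  0.00000000e+00  0.00000000e+00  1.00000000e+00]] ['image', 'vertical_fov', 'cx', 'cy', 'extrinsics', 'shot']
```

View pics/a_scene.png

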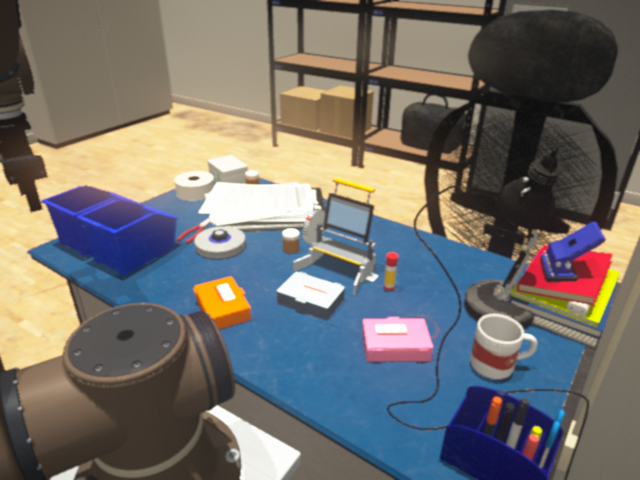

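View pics/a_top.png

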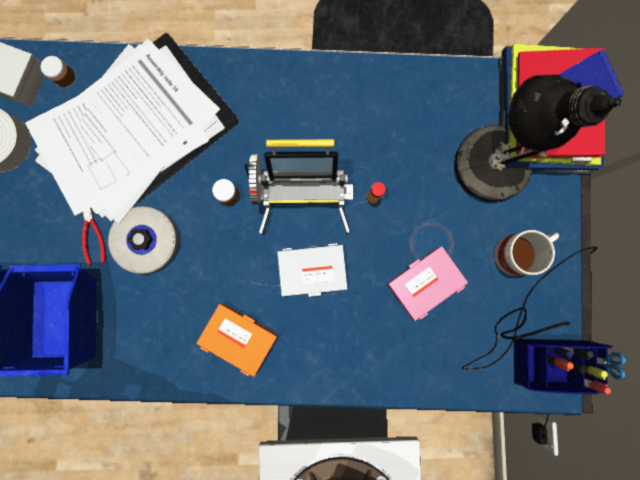

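The top view shows three box shapes: light grey at (312,270), orange at (237,340) and pink at (428,283). The grey one with the red-and-white label fits. Next I'll enlarge it and measure.

```bash
cat > h.py <<'E'
import numpy as np, cv2
from cell import env, eyes, job_done, boxes_of, regions_of
def f(p): return 240/np.tan(np.radians(p["vertical_fov"])/2)
def proj(p,X):
    X=np.atleast_2d(X).astype(float);E=p["extrinsics"]
    c=(X-E[:3,3])@E[:3,:3]; F=f(p)
    return np.c_[p["cx"]+F*c[:,0]/-c[:,2], p["cy"]-F*c[:,1]/-c[:,2]]
def ray(p,uv,z):
    uv=np.atleast_2d(uv).astype(float);E=p["extrinsics"];F=f(p)
    d=np.c_[(uv[:,0]-p["cx"])/F,-(uv[:,1]-p["cy"])/F,-np.ones(len(uv))]@E[:3,:3].T
    o=E[:3,3]; return o+d*((z-o[2])/d[:,2])[:,None]
def crop(p,x,y,w,h,k,name):
    im=p["image"][y:y+h,x:x+w,::-1]
    cv2.imwrite("pics/"+name,cv2.resize(im,None,fx=k,fy=k,interpolation=cv2.INTER_CUBIC))
E
python3 - <<'E'
from h import *
p=eyes.read_camera("top")
crop(p,205,130,200,180,4,"b_top.png")
for n in ["box","stand","small_jar","glue_stick","lens_bar"]:
    for r in regions_of(n,p)[:4]:
        m=r["pixels"];print(n,r["confidence"],r["bbox"])
q=regions_of("box",p)
for r in q[:3]:
    c,_=cv2.findContours(r["pixels"].astype(np.uint8),0,2);c=max(c,key=cv2.contourArea)
    R=cv2.minAreaRect(c); print(R, ray(p,cv2.boxPoints(R),35)[:,:2].round(1).tolist())
s=eyes.read_camera("scene"); crop(s,260,165,160,150,5,"b_scene.png")
E
```

```text
box 0.83 [195.9, 302.8, 82.2, 74.5]
box 0.75 [278.1, 243.8, 67.5, 54.0]
box 0.63 [388.5, 247.5, 78.2, 71.2]
box 0.46 [243.7, 139.6, 108.6, 92.6]
stand 0.94 [246.5, 136.5, 109.3, 94.1]
small_jar 0.83 [215.4, 177.8, 26.2, 27.2]
glue_stick 0.81 [365.2, 181.6, 20.8, 22.0]
lens_bar 0.7 [243.4, 138.9, 99.8, 41.8]
((236.9087371826172, 338.65771484375), (66.36453247070312, 51.88003158569336), 30.068584442138672) [[355.3, 274.9], [440.0, 223.9], [372.8, 113.7], [288.9, 165.4]]
((311.99127197265625, 270.1179504394531), (49.69828796386719, 64.69874572753906), 83.92753601074219) [[535.9, 113.2], [546.0, -13.5], [449.0, -20.8], [439.2, 104.9]]
((427.3292236328125, 282.6741027832031), (49.30501937866211, 66.57659912109375), 55.222171783447266) [[466.3, -98.0], [537.9, -208.7], [456.8, -260.3], [386.2, -149.9]]
```

View pics/b_top.png

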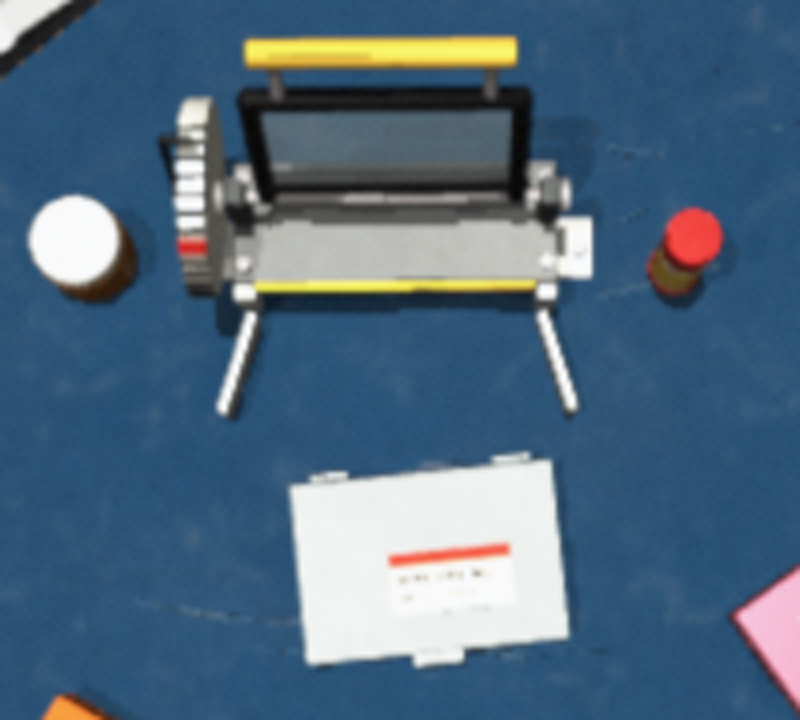

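View pics/b_scene.png

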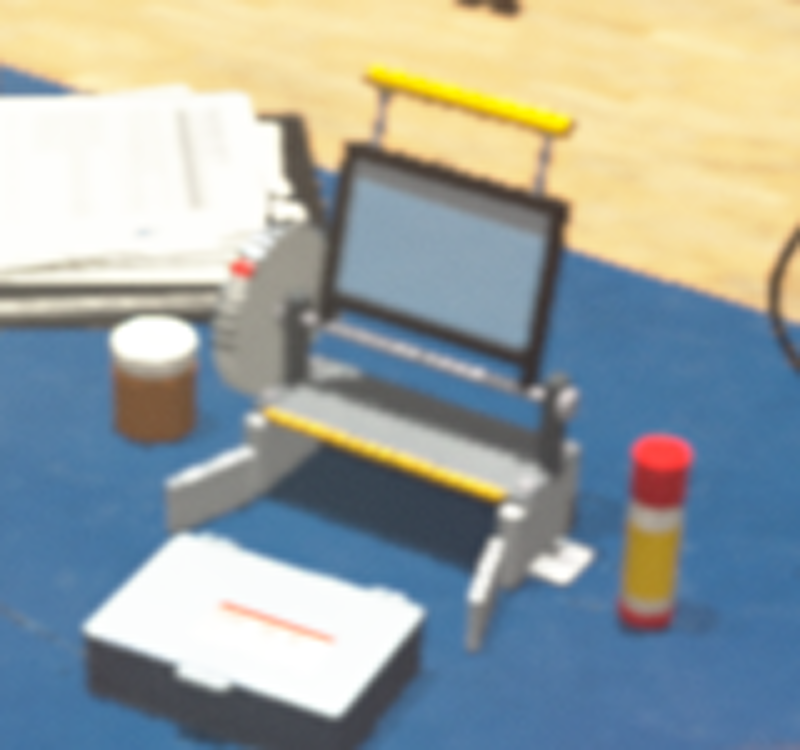

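```bash
cat > fit.py <<'E'
from h import *
from scipy.optimize import least_squares
p=eyes.read_camera("top"); s=eyes.read_camera("scene")
T=lambda a:np.array(a)/4+[205,130]-[.4,.4]
S=lambda a:np.array(a)/5+[260,165]-[.4,.4]
obs=[(p,T([246,52]),'barL'),(p,T([517,51]),'barR'),(s,S([370,75]),'barL'),(s,S([572,126]),'barR'),
(p,T([238,90]),'frL'),(p,T([531,88]),'frR'),(s,S([350,147]),'frL'),(s,S([567,207]),'frR'),
(p,T([255,288]),'brL'),(p,T([536,288]),'brR'),(s,S([265,412]),'brL'),(s,S([503,496]),'brR'),
(p,T([228,411]),'mL'),(p,T([572,411]),'mR')]
def pts(v):
    x,y,a,th,t,b=v
    c,n=np.cos(th),np.sin(th)
    D={}
    for k,g in (('L',1),('R',-1)):
        D['bar'+k]=[30-130*n,g*55,85+130*c]; D['fr'+k]=[30-97*n,g*63,85+97*c]
        D['br'+k]=[-8,g*b,46]; D['m'+k]=[-66,g*(85+t),30]
    ca,sa=np.cos(a),np.sin(a)
    return {k:np.array([x+ca*q[0]-sa*q[1],y+sa*q[0]+ca*q[1],q[2]]) for k,q in D.items()}
def res(v):
    D=pts(v); return np.concatenate([proj(q,D[k])[0]-uv for q,uv,k in obs])
r=least_squares(res,[650,30,0,-.2,3,69],loss='soft_l1')
print(r.x.round(3)); print(res(r.x).reshape(-1,2).round(1).tolist())
if __name__=="__main__":
    # box: top face corners z=35 from crop
    B=[[290,487],[551,460],[569,638],[308,664]]
    W=ray(p,T(B),35)[:,:2]; print(W.round(1).tolist(), 'centre',W.mean(0))
    print([np.linalg.norm(W[i]-W[(i+1)%4]).round(1) for i in range(4)])
    v=(W[0]-W[1]+W[3]-W[2]); print('yaw',np.arctan2(-v[0],v[1]))
    x,y,a=r.x[:3]; R=np.array([[np.cos(a),np.sin(a)],[-np.sin(a),np.cos(a)]])
    print('box in stand',R@(W.mean(0)-[x,y]))
    for uv,z in (((75,240),52),((693,237),92)): print(ray(p,T(uv),z), R@(ray(p,T(uv),z)[0,:2]-[x,y]))
E
python3 fit.py
```

```text
[ 6.33957e+02  5.81120e+01 -2.00000e-02 -2.59000e-01  9.00000e-03
  6.87190e+01]
[[0.6, -0.3], [0.2, -0.4], [-0.0, -0.8], [-0.7, -0.1], [-0.1, 0.4], [0.9, 0.5], [-0.9, -2.9], [0.7, -1.9], [0.3, 0.4], [0.4, -0.1], [-0.3, 0.1], [-0.5, 0.2], [-0.4, 0.1], [-0.4, -0.5]]
[[531.0, 113.4], [540.8, -14.9], [453.5, -21.1], [444.4, 106.4]] centre [492.41604499  45.98083045]
[np.float64(128.7), np.float64(87.6), np.float64(127.8), np.float64(86.9)]
yaw 0.07356086822535107
box in stand [-141.27131036  -14.95065883]
[[652.84111969 213.78696418  52.        ]] [ 15.77628226 156.02055735]
[[639.09663094 -81.73111898  92.        ]] [   7.92634694 -139.71281405]
```

The stand is at (634,58) with yaw -0.02. The box origin is at about (491,46), yaw +0.074, and its measured face sizes (128 x 87) match the given ones. I'll push with the open fingers straddling the tab, so the box gets a two-point contact.

>>> send_rows(plan="0 0 0 -0.144 80; 0 0 0 -0.144 80; 0 0 0 -0.144 80; -7 -24 0 0 80; -14 -46 0 0 80; -14 -46 0 0 80; -14 -46 0 0 80; -14 -46 0 0 80")

```text
t: 1.45
eef_pos: [300.9, 382.0, 213.5]
tcp_rot: [3.14, 0.001, -3.042]
ft_force: [1.1, -0.4, -0.5]
opening: 0.844
```

```bash
cat > to.py <<'E'
import sys
from h import *
from scipy.spatial.transform import Rotation as Ro
st=env.state(); R=Ro.from_euler('xyz',st['tcp_rot']).as_matrix()
def to(x,y,z,yaw=None):
    d=R.T@(np.array([x,y,z])-st['eef_pos'])
    print('t',st['t'],'pos',st['eef_pos'].round(1),'rot',st['tcp_rot'].round(4),'F',st['ft_force'].round(1))
    print('delta tool',d.round(1), 'turn', None if yaw is None else (-((yaw+np.pi-st['tcp_rot'][2]+np.pi)%(2*np.pi)-np.pi)).round(4))
a=list(map(float,sys.argv[1:])); to(*a)
E
python3 to.py 423.6 40.9 214 .0736
```

```text
t 1.45 pos [300.9 382.  213.5] rot [ 3.1399e+00  9.0000e-04 -3.0419e+00] F [ 1.1 -0.4 -0.5]
delta tool [ -88.2 -351.6   -1. ] turn 0.0261
```

>>> send_rows(plan="-11 -46 0 0.026 80; -11 -46 0 0 80; -11 -46 0 0 80; -11 -46 0 0 80; -11 -46 0 0 80; -11 -46 0 0 80; -11 -46 0 0 80; -8 -30 0 0 80")

```text
t: 2.25
eef_pos: [415.5, 22.3, 215.1]
tcp_rot: [3.139, 0.008, -3.068]
ft_force: [0.2, 0.2, -0.8]
opening: 0.84
```

```bash
python3 to.py 423.6 40.9 14 .0736
```

```text
t 2.25 pos [415.5  22.3 215.1] rot [ 3.1391  0.0076 -3.0683] F [ 0.2  0.2 -0.8]
delta tool [ -7.9  17.4 201.2] turn -0.0003
```

>>> send_rows(plan="-4 9 30 0 80; -2 5 40 0 80; 0 2 40 0 80; 0 0 35 0 80; 0 0 25 0 80; 0 0 0 0 80")

```text
t: 2.85
eef_pos: [427.0, 33.8, 41.9]
tcp_rot: [3.141, 0.018, -3.078]
ft_force: [1.2, 0.6, 0.5]
opening: 0.841
```

```bash
python3 to.py 423.6 40.9 14 .0736
```

```text
t 2.85 pos [427.   33.8  41.9] rot [ 3.1411  0.0177 -3.0779] F [1.2 0.6 0.5]
delta tool [ 3.4  7.2 27.9] turn -0.0099
```

>>> send_rows(plan="3 7 14 -0.01 80; 0 0 12 0 80; 0 0 2 0 80; 0 0 0 0 80")

```text
t: 3.25
eef_pos: [425.8, 40.8, 16.4]
tcp_rot: [-3.142, 0.02, -3.068]
ft_force: [-0.9, -0.0, -0.3]
opening: 0.842
```

```bash
python3 to.py 423.6 40.9 14 .0736
python3 - <<'E'
from h import *
p=eyes.read_camera("top"); crop(p,205,160,200,180,4,"c_top.png")
p=eyes.read_camera("wrist"); cv2.imwrite("pics/c_w.png",p["image"][:,:,::-1])
E
```

```text
t 3.25 pos [425.8  40.8  16.4] rot [-3.1415  0.0205 -3.0675] F [-0.9 -0.  -0.3]
delta tool [2.2 0.2 2.4] turn 0.0005
```

View pics/c_top.png

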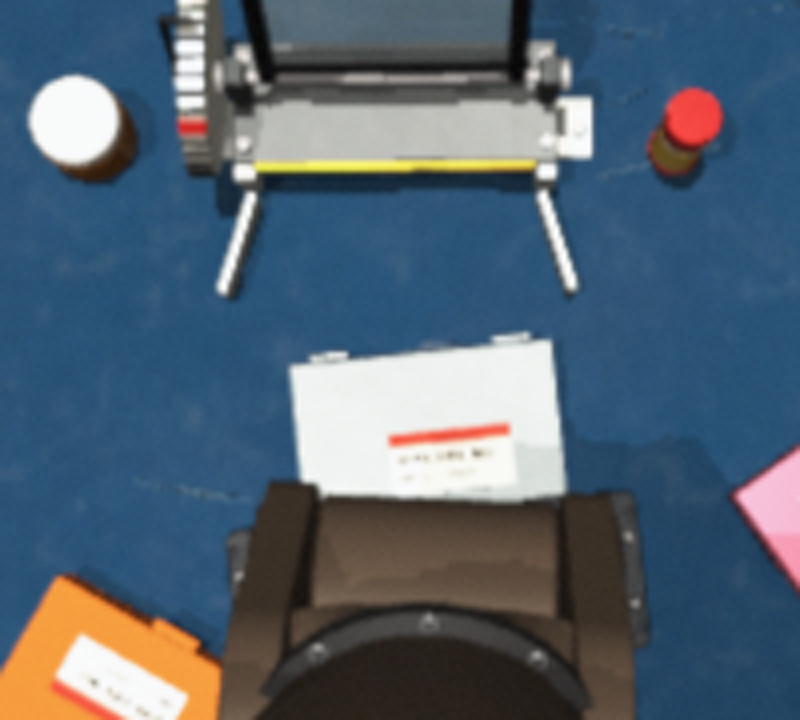

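View pics/c_w.png

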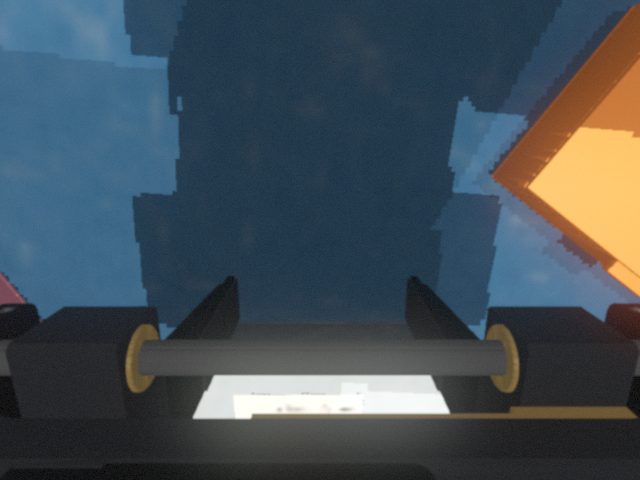

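>>> send_rows(plan="-8 0 0 0 80; -8 0 0 0 80; -8 0.2 0 0 80; -8 0.2 0 0 80; -8 0.2 0 0 80; -8 0.2 0 0 80; -8 0.2 0 0 80; -8 0.2 0 0 80")

```text
t: 4.15
eef_pos: [494.9, 47.1, 19.8]
tcp_rot: [-3.141, 0.022, -3.068]
ft_force: [-1.4, 0.6, -1.4]
opening: 0.84
```

```bash
python3 to.py 423.6 40.9 14 .0736
python3 - <<'E'
from h import *
p=eyes.read_camera("top"); crop(p,205,130,200,180,4,"d_top.png")
E
```

```text
t 4.15 pos [494.9  47.1  19.8] rot [-3.1413  0.0218 -3.0679] F [-1.4  0.6 -1.4]
delta tool [71.7 -0.9  4.3] turn 0.0001
```

View pics/d_top.png

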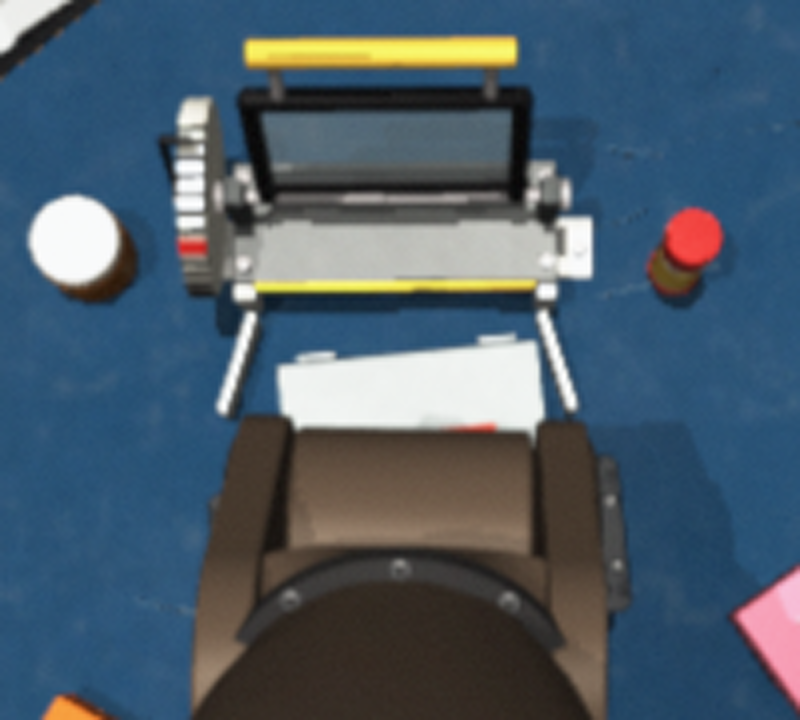

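```bash
cat > box.py <<'E'
from h import *
import sys
p=eyes.read_camera("top")
T=lambda a:np.array(a)/4+[205,130]-[.4,.4]
a=list(map(float,sys.argv[1:]))
L,Rr=ray(p,T([a[:2],a[2:]]),35)[:,:2]
v=L-Rr; yaw=np.arctan2(-v[0],v[1])
o=(L+Rr)/2-45*np.array([np.cos(yaw),np.sin(yaw)])
A=-.02; R=np.array([[np.cos(A),np.sin(A)],[-np.sin(A),np.cos(A)]])
print('width',np.linalg.norm(v),'origin',o,'yaw',yaw,'in stand',R@(o-[634,58.1]),'rel yaw',yaw-A)
E
python3 box.py 278 366 537 340
```

```text
width 128.28792917429692 origin [550.73672893  50.81075436] yaw 0.0745191025541888 in stand [-83.10084378  -8.95294224] rel yaw 0.0945191025541888
```

>>> send_rows(plan="-4 1.2 1 0 80; -4 1.2 1 0 80; -4 1.2 0.5 0 80; -4 1.2 0.5 0 80; 0 0 0 0 80")

```text
t: 4.75
eef_pos: [511.1, 53.5, 17.0]
tcp_rot: [-3.141, 0.021, -3.068]
ft_force: [0.4, 0.3, 1.2]
opening: 0.843
```

```bash
python3 to.py 423.6 40.9 14 .0736
python3 - <<'E'
from h import *
p=eyes.read_camera("top"); crop(p,205,130,200,180,4,"e_top.png")
E
```

```text
t 4.75 pos [511.1  53.5  17. ] rot [-3.1414  0.0207 -3.068 ] F [0.4 0.3 1.2]
delta tool [88.2 -6.1  1.2] turn -0.0
```

View pics/e_top.png

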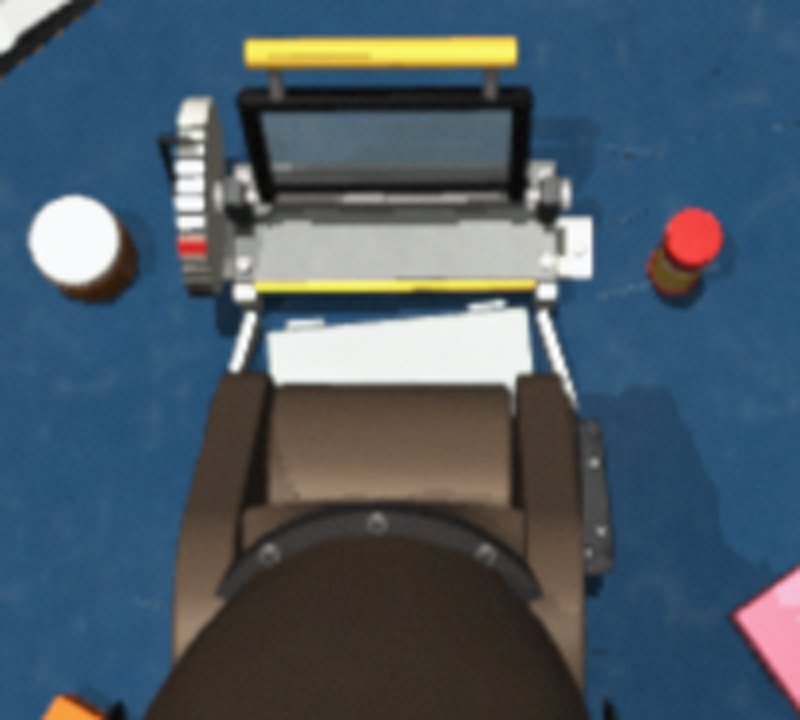

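```bash
python3 box.py 267 333 527 307
```

```text
width 128.9257574546439 origin [567.27559444  55.58375405] yaw 0.07447660936543868 in stand [-66.66073956  -3.85014186] rel yaw 0.09447660936543868
```

Lateral steering sticks: the box is now 3.9 mm right of the lane centre and its far edge is centred. I'll turn it to the lane axis while advancing.

>>> send_rows(plan="-5 0.9 0.3 0.012 80; -5 0.9 0.3 0.012 80; -5 0.9 0.3 0.012 80; -5 0.9 0.3 0.012 80; -5 0.9 0.3 0.012 80; -5 0.9 0.3 0.012 80; -5 0.9 0.3 0.012 80; 0 0 0 0 80")

```text
t: 5.65
eef_pos: [547.9, 61.7, 15.6]
tcp_rot: [3.14, 0.019, 3.123]
ft_force: [-0.6, -0.3, -0.6]
opening: 0.842
```

```bash
python3 to.py 582 61 14 -.02
python3 - <<'E'
from h import *
p=eyes.read_camera("top"); crop(p,205,130,200,180,4,"f_top.png")
p=eyes.read_camera("scene"); crop(p,260,165,160,150,5,"f_scene.png")
E
```

```text
t 5.65 pos [547.9  61.7  15.6] rot [3.1399 0.019  3.1233] F [-0.6 -0.3 -0.6]
delta tool [-34.   -0.    2.2] turn 0.0017
```

View pics/f_top.png

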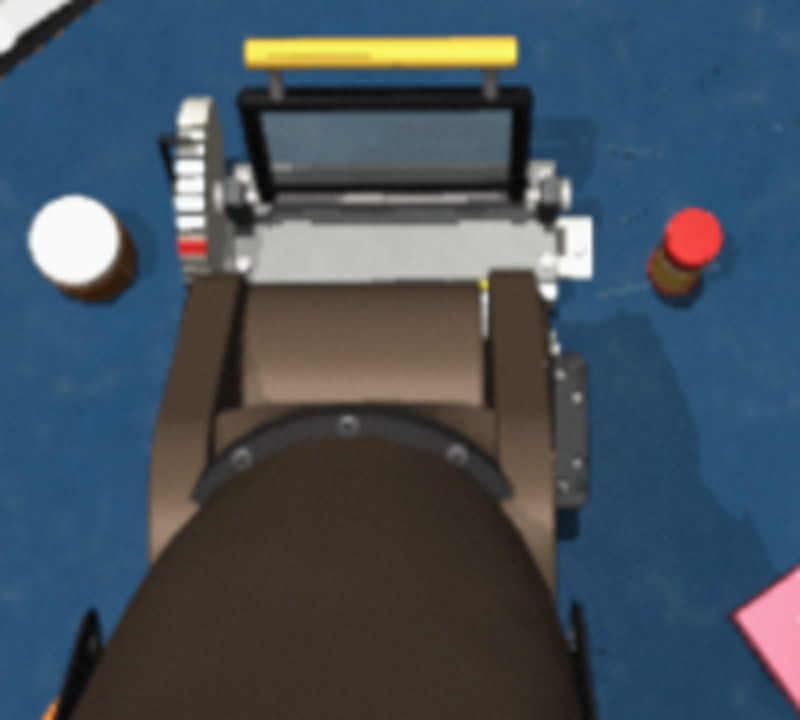

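View pics/f_scene.png

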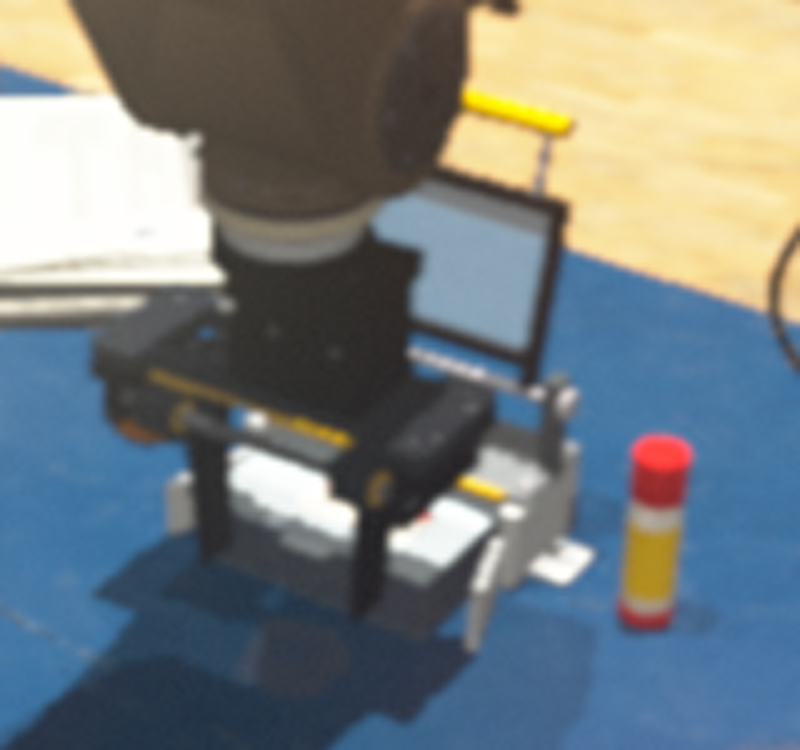

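The box is entering the lane straight. At the final depth the gripper body (180 mm wide) would come within a millimetre of the drum at y=83..95. I'll back off slightly, shift 12 mm to the right and narrow the fingers before the last push.

>>> send_rows(plan="10 0 0 0 70; 0 -6 0 0 70; 0 -6 0.5 0 70; 0 0 0 0 70; 0 0 0 0 70")

```text
t: 6.25
eef_pos: [536.7, 48.3, 14.9]
tcp_rot: [3.14, 0.021, 3.124]
ft_force: [0.1, -0.8, -1.2]
opening: 0.738
```

```bash
python3 to.py 580.8 49.2 15 -.02
python3 - <<'E'
from h import *
p=eyes.read_camera("scene"); crop(p,260,165,160,150,5,"g_scene.png")
E
```

```text
t 6.25 pos [536.7  48.3  14.9] rot [3.1399 0.0207 3.1239] F [ 0.1 -0.8 -1.2]
delta tool [-44.1   1.7   0.8] turn 0.0023
```

View pics/g_scene.png

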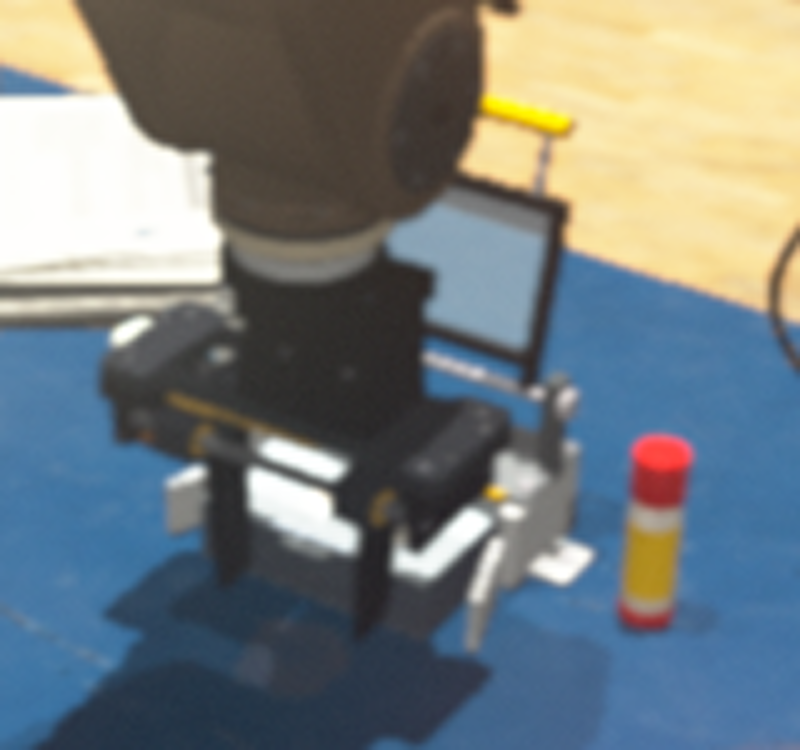

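>>> send_rows(plan="-6 0 0 0.002 70; -6 0.2 0 0 70; -6 0.2 0 0 70; -6 0.2 0.2 0 70; -5 0 0.2 0 70; -4 0 0.2 0 70; -3 0 0 0 70; 0 0 0 0 70")

```text
t: 7.1
eef_pos: [574.9, 48.7, 14.8]
tcp_rot: [3.14, 0.017, 3.123]
ft_force: [-0.8, -0.6, 0.9]
opening: 0.732
```

```bash
python3 to.py 580.8 49.2 15 -.02
python3 - <<'E'
from h import *
p=eyes.read_camera("scene"); crop(p,260,165,160,150,5,"h_scene.png")
E
```

```text
t 7.1 pos [574.9  48.7  14.8] rot [3.1399 0.0174 3.1226] F [-0.8 -0.6  0.9]
delta tool [-5.9  0.6 -0.1] turn 0.001
```

View pics/h_scene.png

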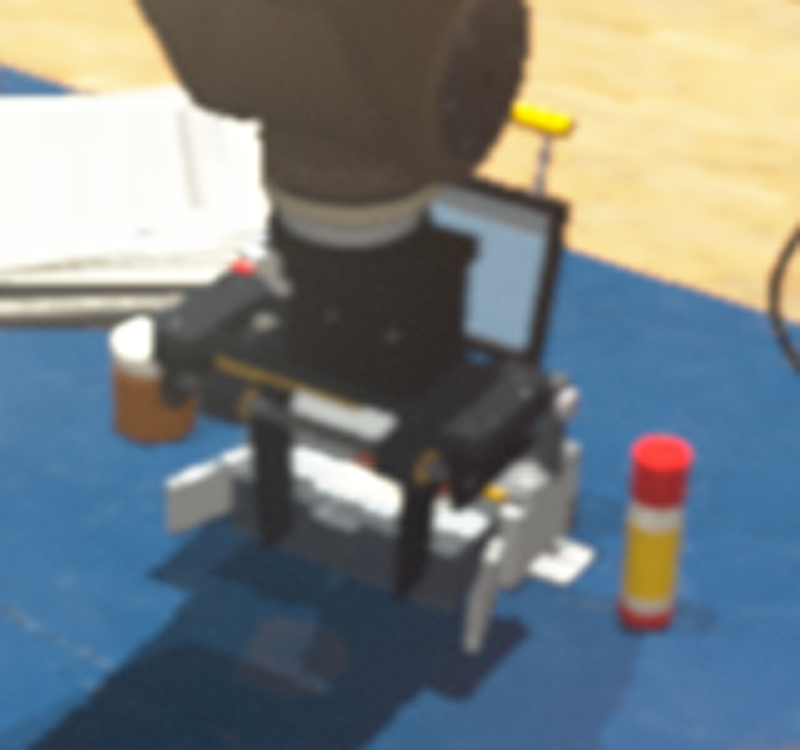

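>>> send_rows(plan="-2 0 0 0 70; -2 0 0 0 70; -2 0 0 0 70; -2 0 0 0 70")

```text
t: 7.55
eef_pos: [576.3, 48.7, 14.8]
tcp_rot: [3.14, 0.003, 3.124]
ft_force: [-11.4, 0.2, 8.3]
opening: 0.736
```

>>> send_rows(plan="-2 0 0 0 70; -2 0 0 0 70")

```text
t: 7.75
eef_pos: [576.2, 48.7, 14.8]
tcp_rot: [3.14, -0.007, 3.124]
ft_force: [-12.1, -0.8, 9.0]
opening: 0.738
```

It stopped at TCP x=576.3. The box sat 56.2 mm ahead of the TCP earlier, which puts its origin at about 632.6, so this is probably the stop. I'll retreat and verify.

>>> send_rows(plan="4 0 0 0 70; 15 0 0 0 70; 30 0 0 0 70; 40 0 -20 0 70; 40 0 -40 0 70; 40 0 -40 0 70; 0 0 -40 0 70; 0 0 0 0 70")

```text
t: 8.55
eef_pos: [413.1, 51.2, 149.1]
tcp_rot: [3.14, 0.0, 3.123]
ft_force: [0.9, -0.0, -0.2]
opening: 0.736
```

```bash
python3 to.py 580.8 49.2 15 -.02
python3 - <<'E'
from h import *
p=eyes.read_camera("top"); crop(p,205,130,200,180,4,"i_top.png")
p=eyes.read_camera("scene"); crop(p,260,165,160,150,5,"i_scene.png")
E
```

```text
t 8.55 pos [413.1  51.2 149.1] rot [3.1401e+00 1.0000e-04 3.1229e+00] F [ 0.9 -0.  -0.2]
delta tool [-167.7    0.9  134.1] turn 0.0013
```

View pics/i_top.png

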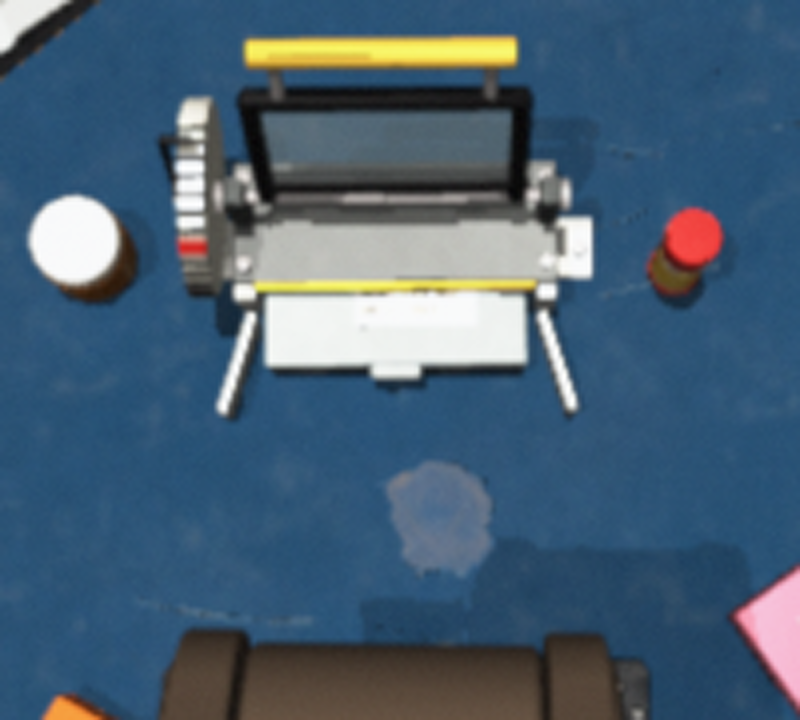

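View pics/i_scene.png

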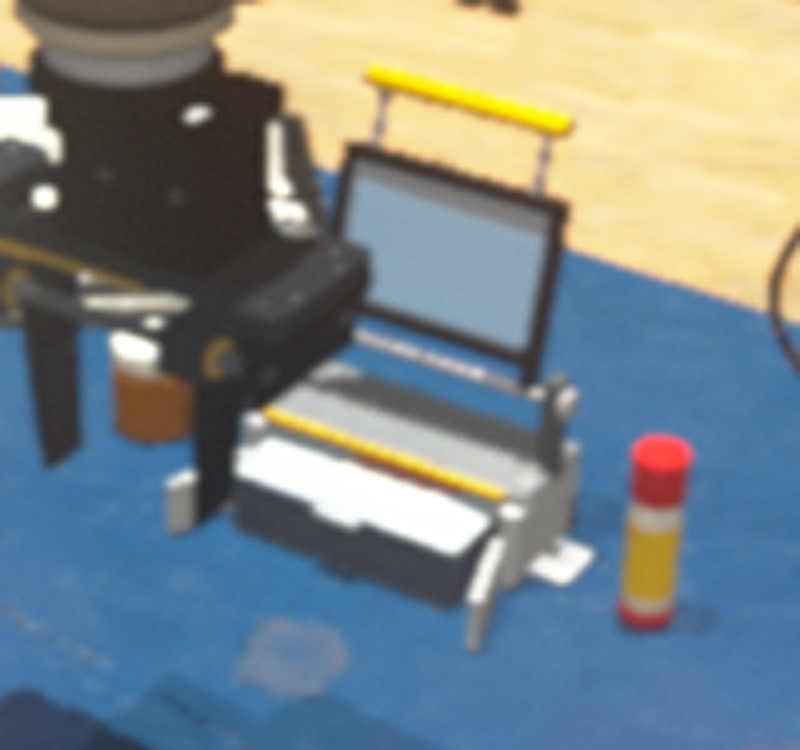

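Run:
```python
from h import *
p=eyes.read_camera("top")
T=lambda a:np.array(a)/4+[205,130]-[.4,.4]
A=-.02;R=np.array([[np.cos(A),np.sin(A)],[-np.sin(A),np.cos(A)]])
for uv,z in (((264,368),35),((527,367),35),((256,287),46),((535,287),46),((228,411),30),((572,411),30)):
    print(uv,R@(ray(p,T(uv),z)[0,:2]-[634,58.1]))
```

```text
(264, 368) [-45.30286299  66.03608528]
(527, 367) [-45.63430217 -63.49776534]
(256, 287) [-6.83913771 68.86624239]
(535, 287) [ -7.64106796 -67.41311761]
(228, 411) [-65.94571599  84.27978876]
(572, 411) [-67.07783897 -85.74154065]
```

The box measures about 2 mm short of home, but I'm not sure which row the bridge edge sits on. I'll overlay the model to check.

Run:
```python
from h import *
p=eyes.read_camera("top")
k=8;x0,y0=255,180
im=cv2.resize(p["image"][y0:y0+60,x0:x0+100,::-1],None,fx=k,fy=k,interpolation=cv2.INTER_CUBIC)
A=-.02
def W(q): return [634+np.cos(A)*q[0]-np.sin(A)*q[1],58.1+np.sin(A)*q[0]+np.cos(A)*q[1],q[2]]
def dl(a,b,c):
    u=((proj(p,[W(a),W(b)])-[x0,y0]+.5)*k).round().astype(int)
    print(u.tolist()); cv2.line(im,u[0].tolist(),u[1].tolist(),c,1)
dl([-8,-69,43],[-8,69,43],(0,0,255))
dl([-43,-64,35],[-43,64,35],(0,255,0))
dl([-49,-12,35],[-49,12,35],(0,255,0))
for s in (1,-1): dl([-66,85*s,30],[-16,69*s,30],(255,0,255))
dl([30,-74,98],[30,74,98],(255,255,0))
cv2.imwrite("pics/j.png",im)
g=p["image"].astype(int)
for c in (285,300,325): print(c,[g[r,c].tolist() for r in range(196,226)] if c==285 else [int(g[r,c].sum()) for r in range(214,228)])
```

```text
[[677, 178], [114, 182]]
[[657, 324], [137, 327]]
[[446, 350], [348, 350]]
[[54, 423], [119, 222]]
[[742, 418], [675, 219]]
[[706, -23], [67, -19]]
285 [[193, 194, 188], [191, 193, 187], [191, 191, 187], [196, 195, 181], [235, 228, 142], [245, 242, 103], [208, 206, 94], [149, 152, 134], [218, 223, 219], [240, 243, 240], [241, 244, 242], [242, 245, 243], [242, 245, 243], [242, 245, 243], [242, 245, 243], [242, 245, 242], [242, 245, 243], [242, 245, 243], [243, 245, 243], [241, 244, 242], [241, 244, 242], [241, 243, 241], [241, 244, 241], [240, 243, 241], [231, 235, 233], [162, 169, 165], [61, 65, 64], [34, 48, 60], [35, 68, 98], [41, 82, 117]]
300 [718, 717, 717, 720, 723, 721, 699, 708, 726, 688, 461, 182, 142, 201]
325 [718, 716, 719, 720, 719, 711, 581, 273, 102, 126, 201, 242, 246, 244]
```

View pics/j.png

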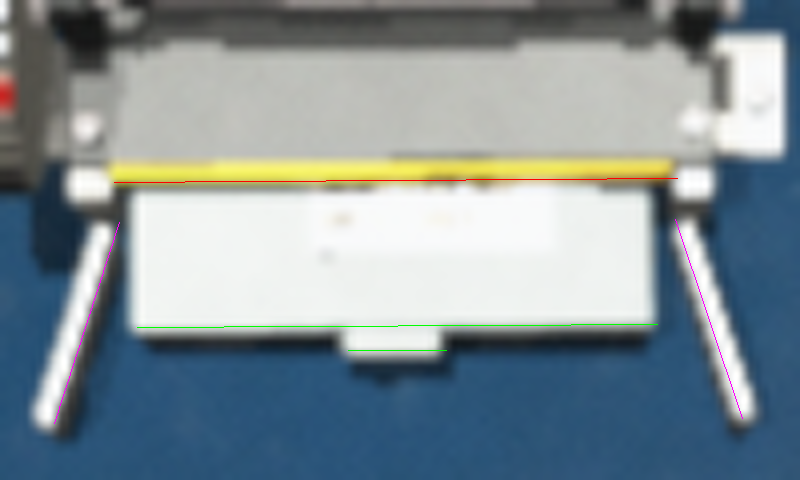

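The box sits at home within about 1 mm, the same size as the bridge-edge residual, and it is square to 0.01 rad. Next I rotate the jaws to open along x for the bar.

>>> send_rows(plan="0 0 -30 0.148 60; 0 0 -40 0.148 60; 0 0 -40 0.148 60; 0 0 -10 0.148 60; 0 0 0 0.148 60; 0 0 0 0.148 60; 0 0 0 0.148 60; 0 0 0 0.148 60")

```text
t: 9.55
eef_pos: [414.9, 50.6, 259.2]
tcp_rot: [-3.118, -0.011, 1.919]
ft_force: [0.5, 0.8, 0.5]
opening: 0.632
```

```bash
python3 to.py 697 57 265 -1.59; python3 -c "
from h import *;print(env.state()['joints'])"
```

```text
t 9.55 pos [414.9  50.6 259.2] rot [-3.1182 -0.0112  1.9194] F [0.5 0.8 0.5]
delta tool [-90.3 267.1 -13. ] turn 0.3678
[-3.80223343e-02  1.49870774e-01  1.95379942e+00  1.72399043e-03
  1.06381954e+00 -3.87645569e-01]
```

>>> send_rows(plan="0 0 -5 0.123 60; 0 0 0 0.123 60; 0 0 -5 0.122 60; 0 20 -3 0 60; 1 30 -3 0 60; 2 40 -3 0 60; 2 40 -3 0 60; 0 0 0 0 60")

```text
t: 10.35
eef_pos: [552.1, 49.9, 264.1]
tcp_rot: [-3.097, -0.001, 1.529]
ft_force: [-1.0, -0.7, -0.3]
opening: 0.63
```

```bash
python3 to.py 697 57 265 -1.59
```

```text
t 10.35 pos [552.1  49.9 264.1] rot [-3.0969e+00 -1.4000e-03  1.5289e+00] F [-1.  -0.7 -0.3]
delta tool [ 13.1 144.3  -7.3] turn -0.0227
```

>>> send_rows(plan="3 30 -1.5 -0.02 60; 3 30 -1.5 0 60; 3 30 -1.5 0 60; 3 30 -1.5 0 60; 1 20 -1 0 60; 0 0 0 0 60")

```text
t: 10.95
eef_pos: [697.3, 59.3, 250.3]
tcp_rot: [-3.079, -0.002, 1.549]
ft_force: [-1.0, 0.3, -1.4]
opening: 0.63
```

```bash
python3 to.py 697 57 200 -1.59
python3 - <<'E'
from h import *
p=eyes.read_camera("scene"); crop(p,220,75,200,180,4,"k_scene.png")
p=eyes.read_camera("wrist"); cv2.imwrite("pics/k_w.png",p["image"][:,:,::-1])
E
```

```text
t 10.95 pos [697.3  59.3 250.3] rot [-3.0794e+00 -2.2000e-03  1.5492e+00] F [-1.   0.3 -1.4]
delta tool [-2.4  2.9 50.2] turn -0.0024
```

View pics/k_scene.png

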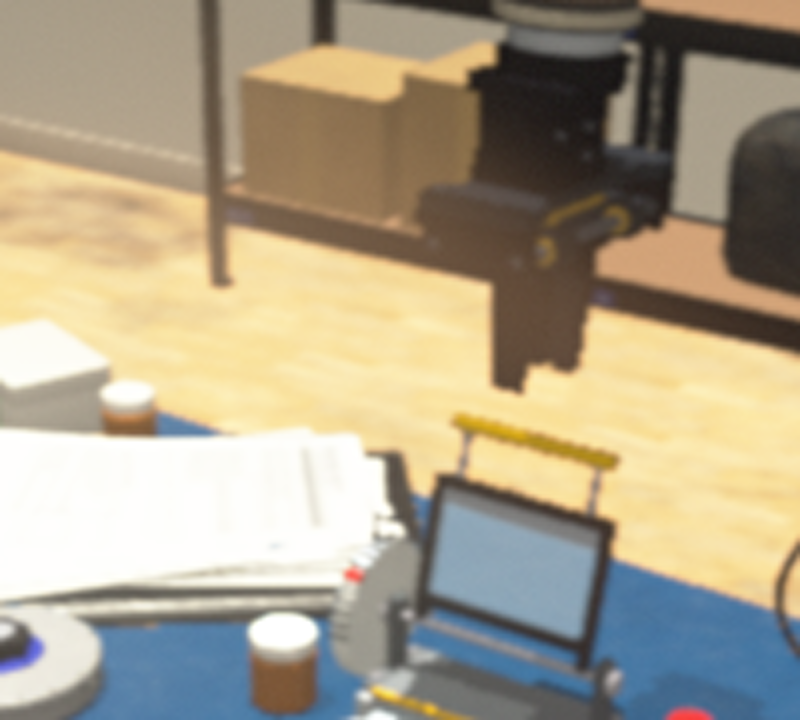

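View pics/k_w.png

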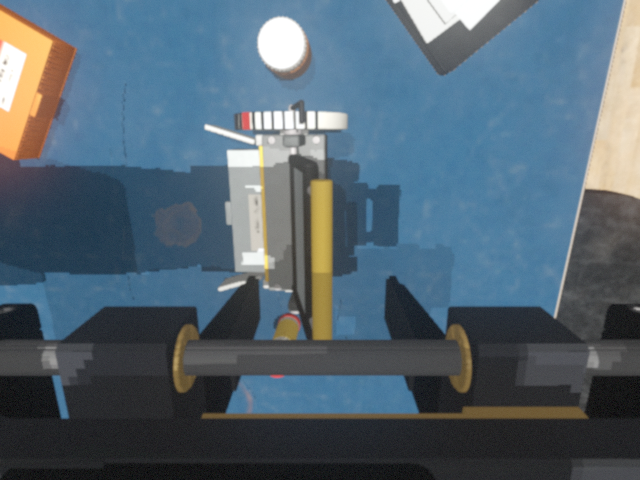

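>>> send_rows(plan="-2 1 15 0 60; 0 1 15 0 60; 0 1 12 0 60; 0 0 6 0 60; 0 0 0 0 60")

```text
t: 11.55
eef_pos: [691.5, 57.4, 201.1]
tcp_rot: [-3.077, -0.002, 1.549]
ft_force: [-1.1, -0.0, 0.9]
opening: 0.631
```

```bash
python3 to.py 697 57 200 -1.59
python3 - <<'E'
from h import *
p=eyes.read_camera("scene"); crop(p,300,115,120,110,6,"l_scene.png")
p=eyes.read_camera("wrist"); cv2.imwrite("pics/l_w.png",p["image"][:,:,::-1])
E
```

```text
t 11.55 pos [691.5  57.4 201.1] rot [-3.0773e+00 -2.1000e-03  1.5495e+00] F [-1.1 -0.   0.9]
delta tool [-0.3  5.6  0.7] turn -0.0021
```

View pics/l_scene.png

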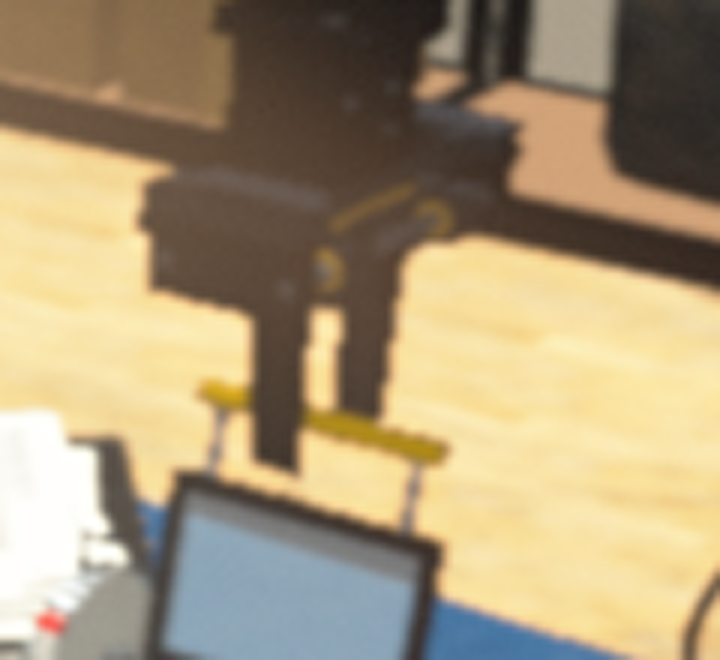

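View pics/l_w.png

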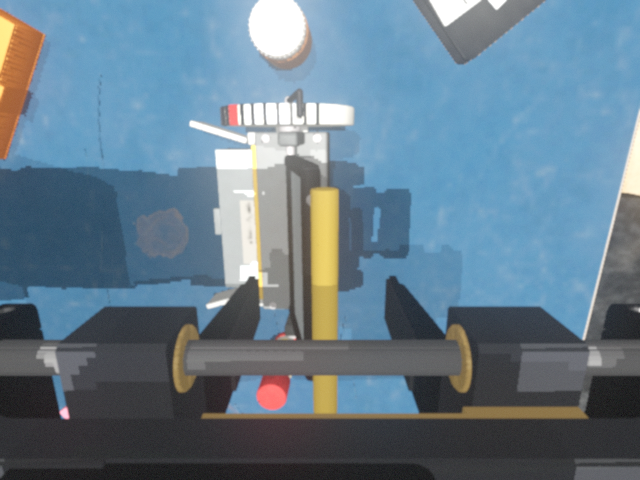

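>>> send_rows(plan="0 4 0 0 18; 0 1 0 0 18; 0 0 0 0 18; 0 0 0 0 18; 0 0 0 0 18; 0 0 0 0 18; 0 0 0 0 18")

```text
t: 12.35
eef_pos: [697.8, 57.4, 203.8]
tcp_rot: [-3.081, -0.002, 1.55]
ft_force: [-1.1, 0.5, -0.3]
opening: 0.192
```

```bash
python3 to.py 664 57 204 -1.59
python3 - <<'E'
from h import *
p=eyes.read_camera("scene"); crop(p,300,115,120,110,6,"m_scene.png")
E
```

```text
t 12.35 pos [697.8  57.4 203.8] rot [-3.0808e+00 -2.2000e-03  1.5496e+00] F [-1.1  0.5 -0.3]
delta tool [ -1.1 -33.7   1.8] turn -0.002
```

View pics/m_scene.png

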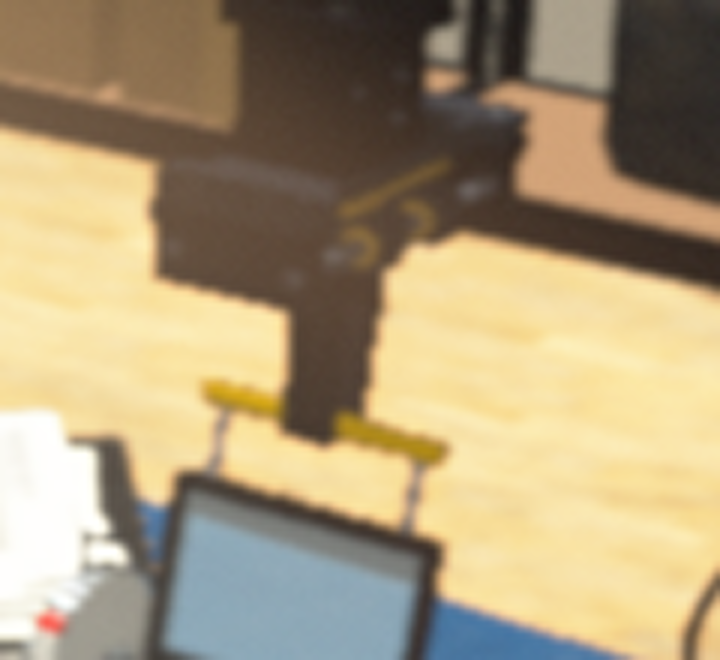

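The bar is caged between the fingers with no contact force. I'll drag it towards the robot along the arc.

>>> send_rows(plan="0 -4 3 0 18; 0 -5 0.5 0 18; 0 -5 0.3 0 18; 0 -5 0 0 18; 0 -5 0 0 18; 0 -5 0 0 18; 0 -5 0.3 0 18; 0 0 0 0 18")

```text
t: 13.2
eef_pos: [661.8, 58.1, 202.9]
tcp_rot: [-3.086, -0.002, 1.55]
ft_force: [0.8, 0.0, 0.3]
opening: 0.187
```

```bash
python3 to.py 619.5 57 197 -1.59
python3 - <<'E'
from h import *
p=eyes.read_camera("scene"); crop(p,300,115,120,110,6,"n_scene.png")
E
```

```text
t 13.2 pos [661.8  58.1 202.9] rot [-3.0865e+00 -2.1000e-03  1.5496e+00] F [0.8 0.  0.3]
delta tool [ -2.  -41.9   8.2] turn -0.002
```

View pics/n_scene.png

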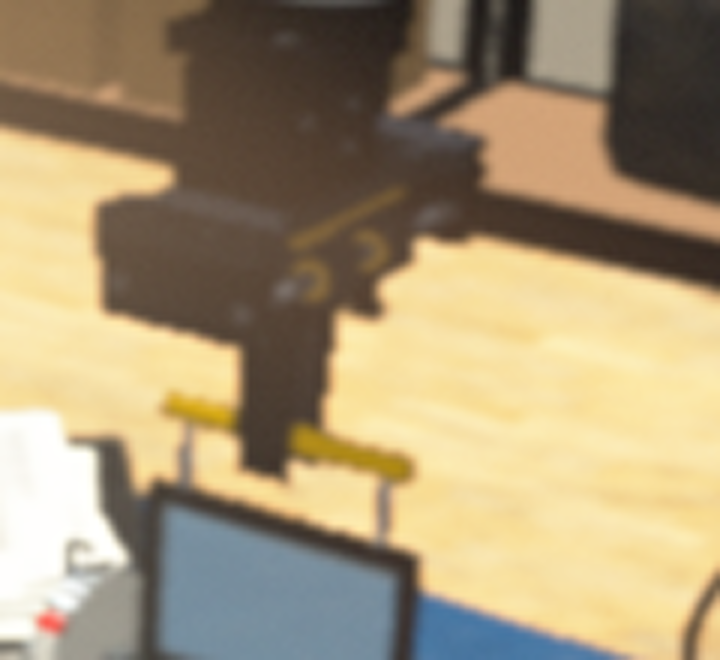

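>>> send_rows(plan="0 -6 0.5 0 18; 0 -6 0.5 0 18; 0 -6 1 0 18; 0 -6 1 0 18; 0 -6 1.5 0 18; 0 -6 1.5 0 18; 0 -6 2 0 18; 0 0 0 0 18")

```text
t: 14.05
eef_pos: [615.6, 59.1, 196.3]
tcp_rot: [-3.085, -0.002, 1.55]
ft_force: [-0.1, -0.4, 0.4]
opening: 0.188
```

```bash
python3 to.py 585 57 177 -1.59
python3 - <<'E'
from h import *
p=eyes.read_camera("scene"); crop(p,290,125,130,110,6,"o_scene.png")
p=eyes.read_camera("top"); crop(p,205,130,200,150,4,"o_top.png")
E
```

```text
t 14.05 pos [615.6  59.1 196.3] rot [-3.0855e+00 -2.0000e-03  1.5495e+00] F [-0.1 -0.4  0.4]
delta tool [ -2.7 -29.4  20.9] turn -0.0021
```

View pics/o_scene.png

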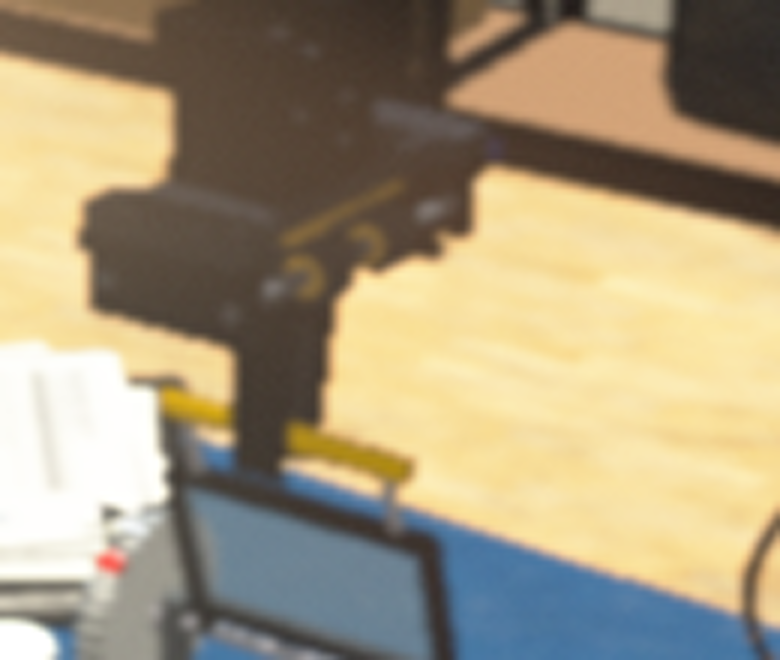

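View pics/o_top.png

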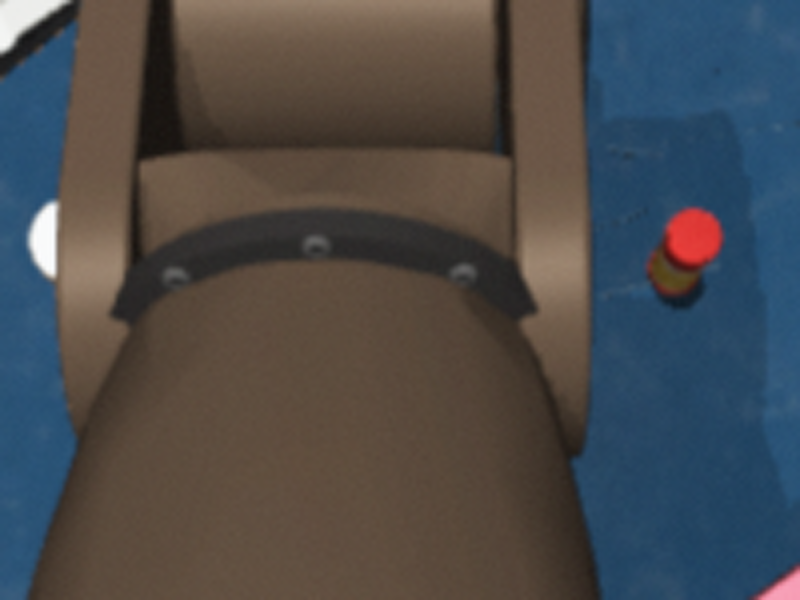

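```bash
cat > th.py <<'E'
from h import *
import sys
from scipy.optimize import least_squares
A=-.02
def W(q): return [634+np.cos(A)*q[0]-np.sin(A)*q[1],58.1+np.sin(A)*q[0]+np.cos(A)*q[1],q[2]]
def theta(p,L,R):
    def res(v):
        th=v[0];return (proj(p,[W([30-130*np.sin(th),g*55,85+130*np.cos(th)]) for g in(1,-1)])-[L,R]).ravel()
    r=least_squares(res,[.3]);return r.x[0],r.fun.round(1)
if __name__=="__main__":
    a=list(map(float,sys.argv[2:])); p=eyes.read_camera(sys.argv[1])
    print(theta(p,a[:2],a[2:]))
E
python3 th.py scene $(python3 -c "print(163/6+290-.4,397/6+125-.4,411/6+290-.4,470/6+125-.4)"); python3 to.py 588 57 183 -1.59
python3 -c "
from h import *
p=eyes.read_camera('wrist'); cv2.imwrite('pics/o_w.png',p['image'][:,:,::-1])"
```

```text
(np.float64(0.3297125165071797), array([-0.3, -0.3, -0.7, -0.5]))
t 14.2 pos [616.4  59.1 196.4] rot [-3.0860e+00 -2.2000e-03  1.5495e+00] F [-0.1  0.3  0.3]
delta tool [ -2.7 -27.6  15. ] turn -0.0021
```

View pics/o_w.png

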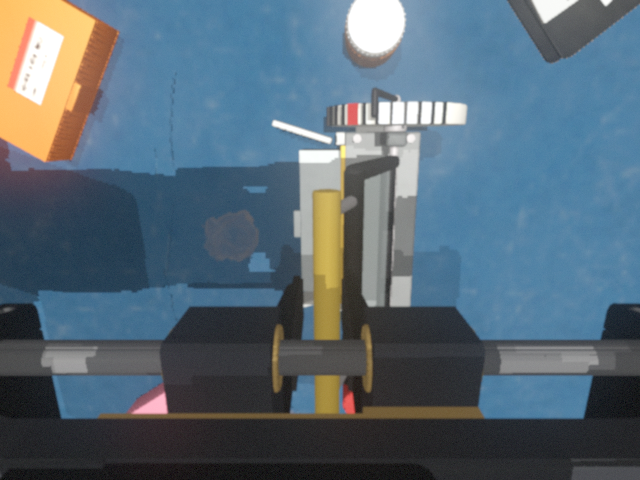

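>>> send_rows(plan="0 -4.5 1.5 0 18; 0 -4.5 1.6 0 18; 0 -4.5 1.8 0 18; 0 -4.5 2 0 18; 0 -4 2 0 18; 0 -4 2.2 0 18; 0 0 0 0 18")

```text
t: 14.95
eef_pos: [588.5, 59.6, 185.1]
tcp_rot: [-3.087, -0.002, 1.549]
ft_force: [0.2, -0.9, -0.1]
opening: 0.187
```

```bash
python3 to.py 580 57 177 -1.59
python3 - <<'E'
from h import *
p=eyes.read_camera("scene"); crop(p,270,145,140,110,6,"q_scene.png")
p=eyes.read_camera('wrist'); crop(p,240,40,260,180,3,"q_w.png")
E
```

```text
t 14.95 pos [588.5  59.6 185.1] rot [-3.0873e+00 -2.1000e-03  1.5494e+00] F [ 0.2 -0.9 -0.1]
delta tool [-2.8 -8.   8.5] turn -0.0022
```

View pics/q_scene.png

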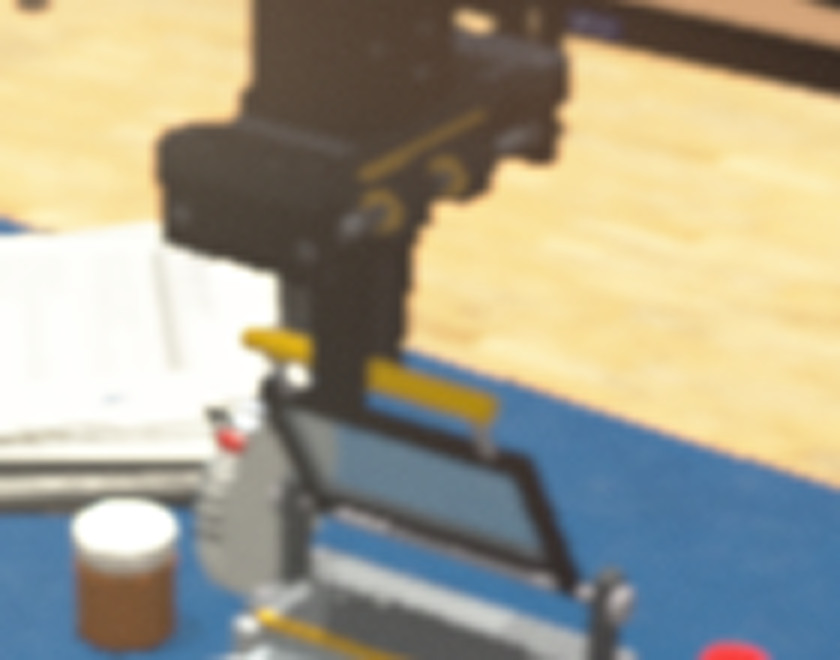

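View pics/q_w.png

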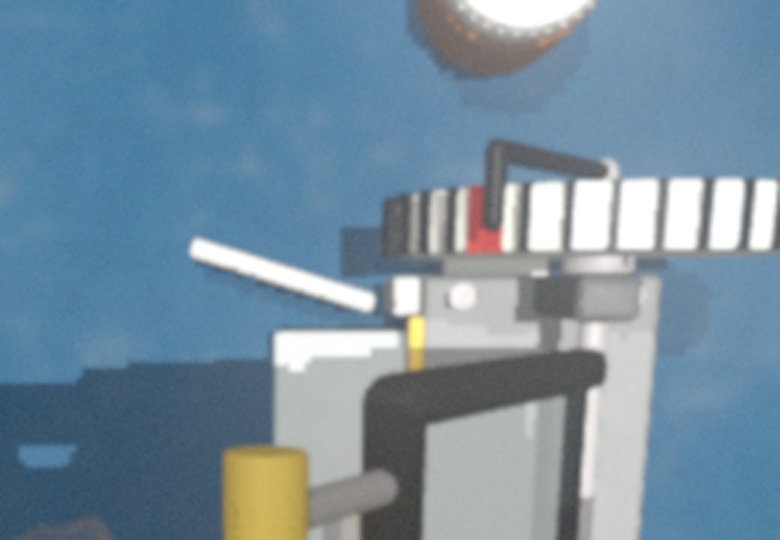

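```bash
python3 th.py scene $(python3 -c "print(246/6+270-.4,338/6+145-.4,497/6+270-.4,407/6+145-.4)")
python3 - <<'E'
from h import *
from th import W
p=eyes.read_camera('wrist')
for th in (.45,.5,.55,.6,.65,.698):
    for r,n in ((46,'rim'),(49,'ptr'),):
        uv=proj(p,[W([30-r*np.sin(th),89,85+r*np.cos(th)])])[0]; print(th,n,((uv-[240,40]+.5)*3).round(0))
    print('bar',[((u-[240,40]+.5)*3).round(0).tolist() for u in proj(p,[W([30-130*np.sin(th),55,85+130*np.cos(th)])])])
E
```

```text
(np.float64(0.5637919874288128), array([-0.7, -1.2, -1.5, -0.1]))
0.45 rim [558. 212.]
0.45 ptr [554. 211.]
bar [[378.0, 449.0]]
0.5 rim [546. 212.]
0.5 ptr [541. 211.]
bar [[334.0, 446.0]]
0.55 rim [534. 212.]
0.55 ptr [528. 212.]
bar [[293.0, 442.0]]
0.6 rim [523. 213.]
0.6 ptr [516. 212.]
bar [[255.0, 439.0]]
0.65 rim [512. 213.]
0.65 ptr [504. 213.]
bar [[220.0, 435.0]]
0.698 rim [501. 214.]
0.698 ptr [493. 213.]
bar [[189.0, 432.0]]
```

>>> send_rows(plan="0 -2 1.6 0 18; 0 -2 1.6 0 18; 0 -2 1.7 0 18; 0 0 0 0 18")

```text
t: 15.55
eef_pos: [582.8, 59.8, 181.1]
tcp_rot: [-3.089, -0.002, 1.549]
ft_force: [0.4, 0.5, -0.4]
opening: 0.188
```

```bash
python3 to.py 580 57 177 -1.59
python3 - <<'E'
from h import *
p=eyes.read_camera("scene"); crop(p,270,165,140,110,6,"r_scene.png")
p=eyes.read_camera('wrist'); crop(p,240,40,260,180,3,"r_w.png")
E
```

```text
t 15.55 pos [582.8  59.8 181.1] rot [-3.0893e+00 -2.2000e-03  1.5494e+00] F [ 0.4  0.5 -0.4]
delta tool [-2.8 -2.5  4.2] turn -0.0022
```

View pics/r_scene.png

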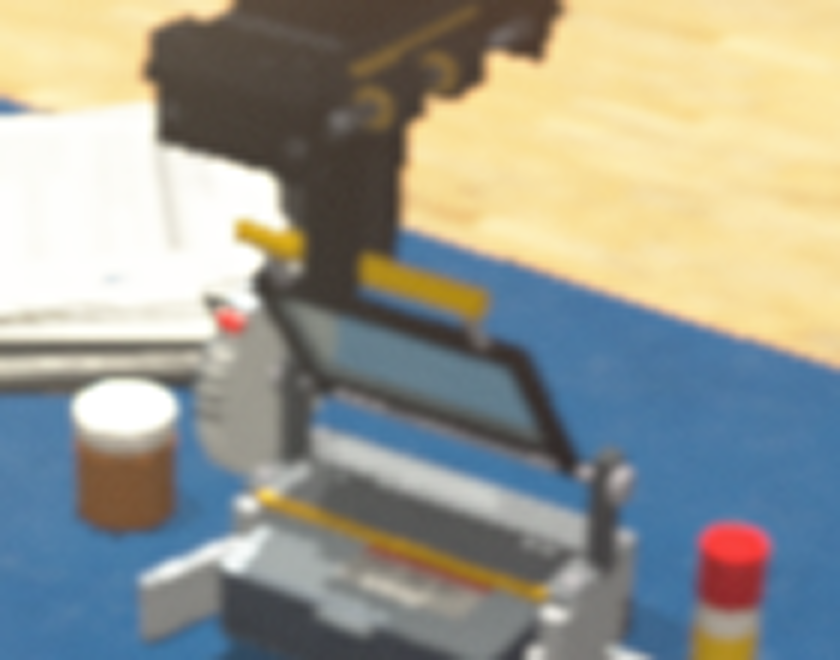

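View pics/r_w.png

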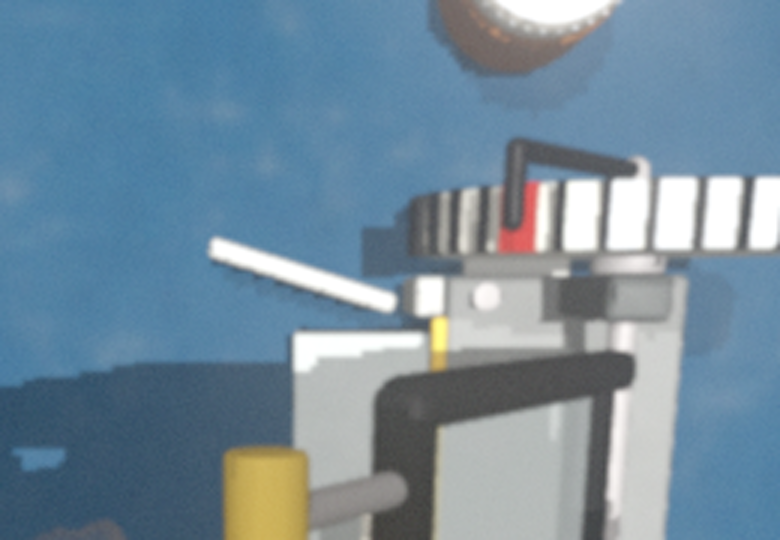

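```bash
python3 th.py scene $(python3 -c "print(238/6+270-.4,227/6+165-.4,489/6+270-.4,297/6+165-.4)")
python3 - <<'E'
from h import *
from th import W
p=eyes.read_camera('wrist'); print(env.state()['eef_pos'], p['extrinsics'][:3,3])
for th in (.55,.6,.65,.698,.75):
    o=[th]
    for r in (46,49,52):
        uv=proj(p,[W([30-r*np.sin(th),89,85+r*np.cos(th)])])[0]; o.append(((uv-[240,40]+.5)*3).round(0).tolist())
    o.append([((u-[240,40]+.5)*3).round(0).tolist() for u in proj(p,[W([30-130*np.sin(th),55,85+130*np.cos(th)]),W([30-97*np.sin(th),63,85+97*np.cos(th)])])])
    print(o)
print(((proj(p,[W([-66,85,30]),W([-8,69,49]),W([-43,64,35]),W([30,74,98])])-[240,40]+.5)*3).round())
E
```

```text
(np.float64(0.6025202791124001), array([-0.4, -0.9, -1.1,  0.1]))
[583.05884174  59.77837144 181.25155608] [593.6702488  135.2199153  351.86408146]
[0.55, [571.0, 211.0], [565.0, 210.0], [559.0, 210.0], [[337.0, 447.0], [445.0, 372.0]]]
[0.6, [559.0, 212.0], [552.0, 211.0], [545.0, 210.0], [[297.0, 443.0], [417.0, 370.0]]]
[0.65, [547.0, 212.0], [540.0, 211.0], [532.0, 211.0], [[260.0, 440.0], [391.0, 369.0]]]
[0.698, [536.0, 213.0], [528.0, 212.0], [520.0, 211.0], [[227.0, 436.0], [368.0, 368.0]]]
[0.75, [525.0, 213.0], [516.0, 213.0], [507.0, 212.0], [[196.0, 432.0], [344.0, 366.0]]]
[[220. 249.]
 [444. 313.]
 [305. 331.]
 [655. 294.]]
```

>>> send_rows(plan="0 -1.5 1.5 0 18; 0 -1.5 1.5 0 18; 0 -1 1 0 18; 0 0 0 0 18; 0 0 0 0 40; 0 0 0 0 40; 0 0 0 0 40; 0 0 0 0 40")

```text
t: 16.55
eef_pos: [578.4, 59.9, 177.1]
tcp_rot: [-3.089, -0.002, 1.549]
ft_force: [0.3, 0.9, -0.4]
opening: 0.411
```

>>> send_rows(plan="0 0 -10 0 40; 0 0 -20 0 40; 0 0 -30 0 40; 0 0 -30 0 40; 0 -20 -10 0 40; 0 -40 0 0 40; 0 -40 0 0 40; 0 -40 0 0 40")

```text
t: 17.35
eef_pos: [443.2, 62.2, 291.9]
tcp_rot: [-3.091, -0.002, 1.549]
ft_force: [0.5, 0.7, 0.7]
opening: 0.419
```

>>> send_rows(plan="0 -40 -5 0 40; 0 0 0 0 40")

```text
t: 17.55
eef_pos: [398.2, 63.4, 301.1]
tcp_rot: [-3.092, -0.002, 1.549]
ft_force: [1.8, -0.4, -0.1]
opening: 0.422
```

Run:
```python
from h import *
p=eyes.read_camera("scene"); crop(p,270,165,140,110,6,"s_scene.png")
p=eyes.read_camera('top'); crop(p,225,140,130,100,6,"s_top.png")
p=eyes.read_camera('wrist'); cv2.imwrite('pics/s_w.png',p['image'][:,:,::-1])
```

```text
(no output)
```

View pics/s_scene.png

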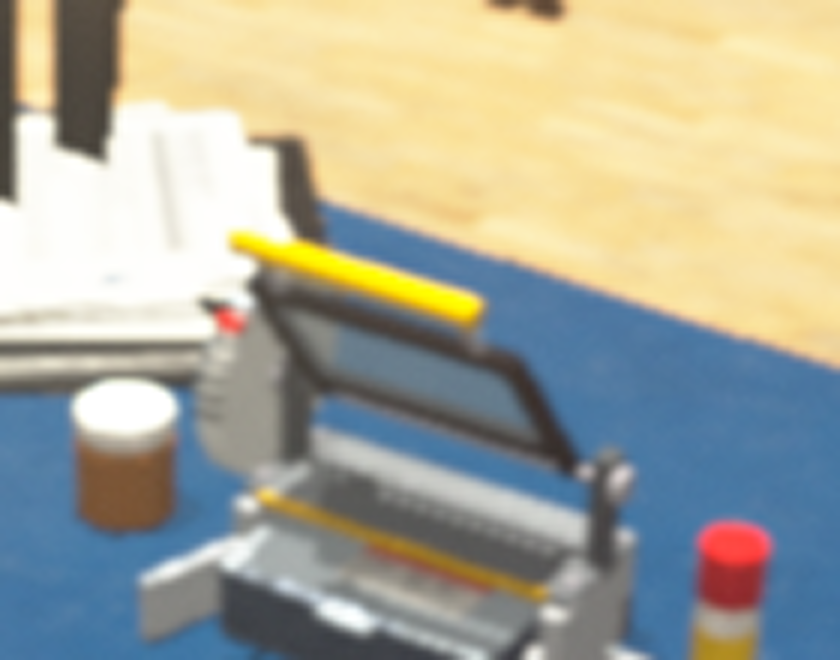

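View pics/s_top.png

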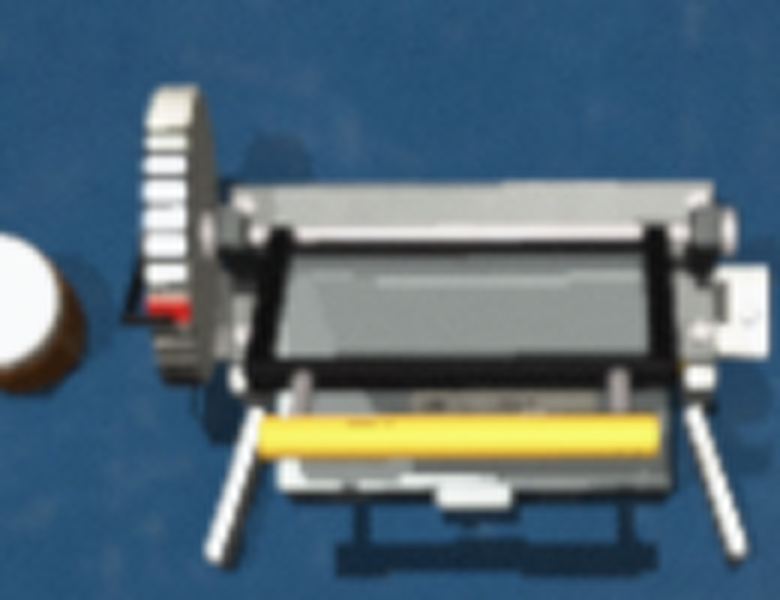

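View pics/s_w.png

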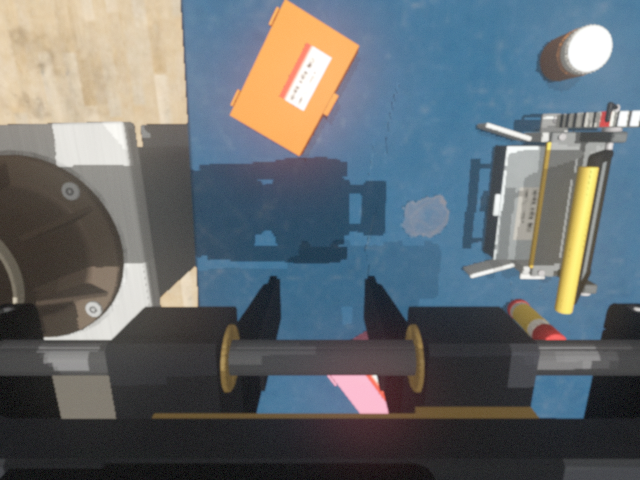

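Run:
```python
from h import *
from th import W,theta
p=eyes.read_camera("top"); s=eyes.read_camera("scene")
T=lambda a:np.array(a)/6+[225,140]-[.42,.42]; S=lambda a:np.array(a)/6+[270,165]-[.42,.42]
print(theta(p,T([258,437]),T([661,434])),theta(s,S([231,239]),S([484,309])))
for n,q,inv in (('top',p,lambda u:(u+.42-[225,140])*6),('scene',s,lambda u:(u+.42-[270,165])*6)):
    print(n)
    for th in (.6,.65,.698,.75):
        X=[W([30-130*np.sin(th),55,85+130*np.cos(th)]),W([30-130*np.sin(th),-55,85+130*np.cos(th)]),W([30-97*np.sin(th),63,85+97*np.cos(th)]),W([30-97*np.sin(th),-63,85+97*np.cos(th)])]
        X+=[W([30-r*np.sin(th),95,85+r*np.cos(th)]) for r in (46,50)]
        print(th,inv(proj(q,X)).round().tolist())
    print('fixed: hinge',inv(proj(q,[W([30,63,85]),W([30,-63,85]),W([-66,85,30]),W([-66,-85,30]),W([-8,69,49]),W([-8,-69,49])])).round().tolist())
```

```text
(np.float64(0.6524839051386451), array([ 0.5, -0.1, -0.5,  0. ])) (np.float64(0.644052247094895), array([-0.3, -1. , -1.3,  0.1]))
top
0.6 [[259.0, 415.0], [658.0, 412.0], [241.0, 364.0], [683.0, 362.0], [150.0, 293.0], [149.0, 299.0]]
0.65 [[261.0, 436.0], [658.0, 433.0], [242.0, 380.0], [683.0, 377.0], [151.0, 300.0], [149.0, 306.0]]
0.698 [[262.0, 455.0], [658.0, 453.0], [244.0, 394.0], [683.0, 391.0], [151.0, 307.0], [150.0, 313.0]]
0.75 [[264.0, 475.0], [658.0, 473.0], [245.0, 409.0], [682.0, 406.0], [152.0, 314.0], [151.0, 321.0]]
fixed: hinge [[270.0, 234.0], [672.0, 232.0], [220.0, 557.0], [736.0, 553.0], [263.0, 373.0], [688.0, 370.0]]
scene
0.6 [[236.0, 221.0], [483.0, 297.0], [246.0, 261.0], [523.0, 348.0], [221.0, 305.0], [218.0, 300.0]]
0.65 [[228.0, 235.0], [475.0, 311.0], [240.0, 271.0], [517.0, 358.0], [218.0, 310.0], [215.0, 305.0]]
0.698 [[221.0, 248.0], [468.0, 326.0], [235.0, 281.0], [512.0, 369.0], [216.0, 314.0], [212.0, 310.0]]
0.75 [[214.0, 264.0], [460.0, 342.0], [230.0, 292.0], [507.0, 381.0], [214.0, 319.0], [210.0, 316.0]]
fixed: hinge [[318.0, 381.0], [580.0, 468.0], [144.0, 577.0], [502.0, 712.0], [256.0, 489.0], [542.0, 590.0]]
```

Bar-based estimates give about 0.65 rad and the pointer suggests a little more. I'll bring the wrist camera near the 40-degree radial line, where the pointer parallax almost cancels.

>>> send_rows(plan="0 15 20 0 40; 0 20 25 0 40; 0 20 25 0 40; 0 15 25 0 40; 0 15 20 0 40; 0 5 12 0 40; 0 0 0 0 40")

```text
t: 18.5
eef_pos: [494.4, 60.9, 160.0]
tcp_rot: [-3.088, -0.002, 1.548]
ft_force: [0.3, -0.1, -0.1]
opening: 0.42
```

Run:
```python
from h import *
from th import W
p=eyes.read_camera('wrist'); cv2.imwrite('pics/t_w.png',p['image'][:,:,::-1])
print(env.state()['eef_pos'],p['extrinsics'][:3,3])
print(proj(p,[W([30-46*np.sin(.698),89,85+46*np.cos(.698)])]))
```

```text
[494.3792942   60.89507452 160.87457874] [505.36547136 136.33099566 330.64176492]
[[606.00260861 105.14408567]]
```

View pics/t_w.png

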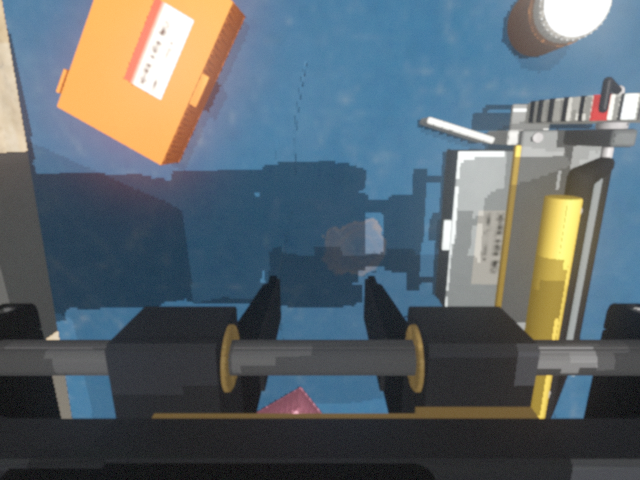

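Run:
```python
from h import *
from th import W
p=eyes.read_camera('wrist'); crop(p,510,60,130,100,6,"u_w.png")
inv=lambda u:(u+.5-[510,60])*6
for th in (.524,.6,.65,.698,.75,.873):
  print(th,[inv(proj(p,[W([30-r*np.sin(th),89,85+r*np.cos(th)])]))[0].round().tolist() for r in (46,49,52)], inv(proj(p,[W([30-130*np.sin(th),55,85+130*np.cos(th)])])).round())
```

```text
0.524 [[691.0, 270.0], [694.0, 268.0], [697.0, 266.0]] [[699. 823.]]
0.6 [[637.0, 272.0], [637.0, 270.0], [636.0, 268.0]] [[487. 808.]]
0.65 [[603.0, 274.0], [599.0, 272.0], [596.0, 270.0]] [[357. 798.]]
0.698 [[571.0, 275.0], [565.0, 273.0], [558.0, 271.0]] [[240. 789.]]
0.75 [[536.0, 277.0], [528.0, 275.0], [519.0, 273.0]] [[122. 778.]]
0.873 [[459.0, 280.0], [445.0, 279.0], [430.0, 277.0]] [[-120.  754.]]
```

View pics/u_w.png

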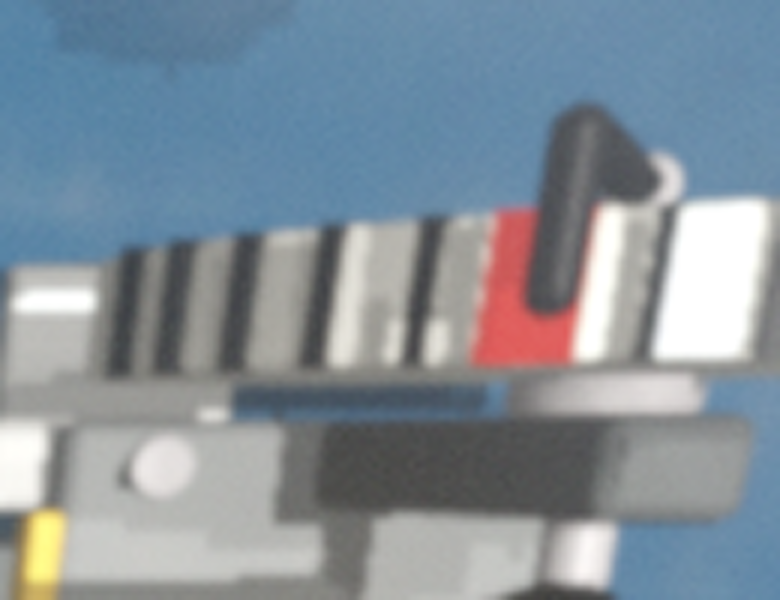

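The red mark centre is at crop column 536, the ticks are 120 px per 10 degrees, and the pointer is at 555. Allowing for parallax, the tilt is about 38 degrees (0.663 rad). It needs about 2 degrees more, so I'll cage the bar again.

>>> send_rows(plan="0 -5 -30 0 40; 0 0 -40 0 40; 0 20 -25 0 40; 0 30 0 0 40; 0 30 0 0 40; 0 5 0 0 40; 0 0 0 0 40")

```text
t: 19.3
eef_pos: [578.7, 59.3, 266.8]
tcp_rot: [-3.102, -0.002, 1.549]
ft_force: [-0.5, 0.9, 0.7]
opening: 0.424
```

```bash
python3 to.py 580 58 178 -1.59
```

```text
t 19.3 pos [578.7  59.3 266.8] rot [-3.1019e+00 -2.4000e-03  1.5486e+00] F [-0.5  0.9  0.7]
delta tool [-1.5  4.8 88.7] turn -0.003
```

>>> send_rows(plan="-1 3 20 0 40; 0 2 20 0 40; 0 0 20 0 40; 0 0 12 0 40; 0 0 6 0 40; 0 0 0 0 40; 0 0 0 0 40")

```text
t: 20.0
eef_pos: [575.9, 59.0, 191.7]
tcp_rot: [-3.106, -0.002, 1.549]
ft_force: [0.1, 0.0, 0.2]
opening: 0.419
```

```bash
python3 to.py 580 58 178 -1.59
```

```text
t 20.0 pos [575.9  59.  191.7] rot [-3.1064e+00 -2.4000e-03  1.5494e+00] F [0.1 0.  0.2]
delta tool [-0.9  4.6 13.5] turn -0.0022
```

>>> send_rows(plan="-0.5 3 5 0 40; 0 2 5 0 40; 0 0 3 0 40; 0 0 0 0 18; 0 0 0 0 18; 0 0 0 0 18; 0 0 0 0 18; 0 0 0 0 18")

```text
t: 20.8
eef_pos: [581.6, 58.3, 179.2]
tcp_rot: [-3.109, -0.002, 1.549]
ft_force: [-0.5, 0.4, -0.3]
opening: 0.191
```

```bash
python3 to.py 575 58 175 -1.59;  python3 - <<'E'
from h import *
p=eyes.read_camera('wrist'); crop(p,240,40,260,180,3,"v_w.png")
E
```

```text
t 20.8 pos [581.6  58.3 179.2] rot [-3.1093e+00 -2.5000e-03  1.5494e+00] F [-0.5  0.4 -0.3]
delta tool [-0.5 -6.5  4.4] turn -0.0022
```

View pics/v_w.png

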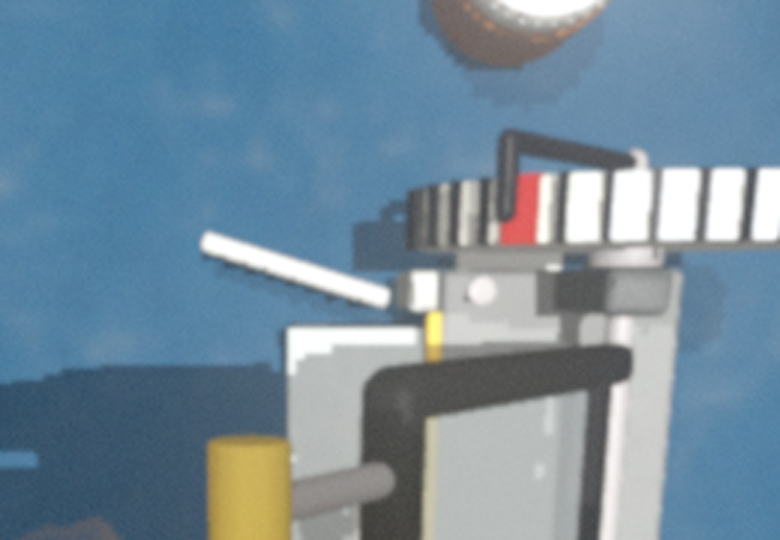

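>>> send_rows(plan="0 -2 1 0 18; 0 -1.5 1 0 18; 0 -1.2 0.8 0 18; 0 0 0 0 18; 0 0 0 0 18")

```text
t: 21.35
eef_pos: [577.0, 58.4, 176.6]
tcp_rot: [-3.111, -0.002, 1.549]
ft_force: [1.4, 0.2, 0.1]
opening: 0.192
```

```bash
python3 to.py 575.2 58 175 -1.59
```

```text
t 21.35 pos [577.   58.4 176.6] rot [-3.1113e+00 -2.4000e-03  1.5495e+00] F [1.4 0.2 0.1]
delta tool [-0.5 -1.8  1.7] turn -0.0021
```

>>> send_rows(plan="0 -1.2 0.9 0 18; 0 -0.8 0.6 0 18; 0 0 0 0 18")

```text
t: 21.65
eef_pos: [575.1, 58.5, 175.2]
tcp_rot: [-3.112, -0.002, 1.549]
ft_force: [1.6, -0.6, -0.2]
opening: 0.187
```

```bash
python3 to.py 575.2 58 175 -1.59
```

```text
t 21.65 pos [575.1  58.5 175.2] rot [-3.1121e+00 -2.4000e-03  1.5495e+00] F [ 1.6 -0.6 -0.2]
delta tool [-0.5  0.1  0.2] turn -0.0021
```

Now I release, lift, back away, and check from the same wrist-camera spot.

>>> send_rows(plan="0 0 0 0 40; 0 0 0 0 40; 0 0 0 0 40; 0 0 -10 0 40; 0 0 -20 0 40; 0 0 -30 0 40; 0 0 -30 0 40; 0 -15 0 0 40")

```text
t: 22.45
eef_pos: [562.6, 58.4, 270.6]
tcp_rot: [-3.108, -0.002, 1.549]
ft_force: [-0.2, 0.2, -0.0]
opening: 0.42
```

>>> send_rows(plan="0 -30 0 0 40; 0 -25 5 0 40; 0 -5 25 0 40; 0 -2 25 0 40; 0 -2 25 0 40; 0 0 0 0 40")

```text
t: 23.05
eef_pos: [493.6, 60.3, 197.7]
tcp_rot: [-3.118, -0.003, 1.55]
ft_force: [-0.5, 0.5, 0.5]
opening: 0.421
```

Run:
```python
from h import *
from th import W
p=eyes.read_camera('wrist'); crop(p,510,60,130,100,6,"x_w.png")
print(env.state()['eef_pos'],p['extrinsics'][:3,3])
inv=lambda u:(u+.5-[510,60])*6
for th in (.524,.65,.698,.75,.873):
  print(th,[inv(proj(p,[W([30-r*np.sin(th),89,85+r*np.cos(th)])]))[0].round().tolist() for r in (46,49,52)])
```

```text
[494.57570153  60.26029527 199.24998026] [499.36551687 135.78526869 368.52071852]
0.524 [[386.0, 297.0], [387.0, 296.0], [387.0, 294.0]]
0.65 [[318.0, 299.0], [313.0, 298.0], [308.0, 297.0]]
0.698 [[293.0, 300.0], [286.0, 299.0], [279.0, 298.0]]
0.75 [[266.0, 301.0], [257.0, 300.0], [249.0, 299.0]]
0.873 [[205.0, 304.0], [192.0, 303.0], [179.0, 302.0]]
```

View pics/x_w.png

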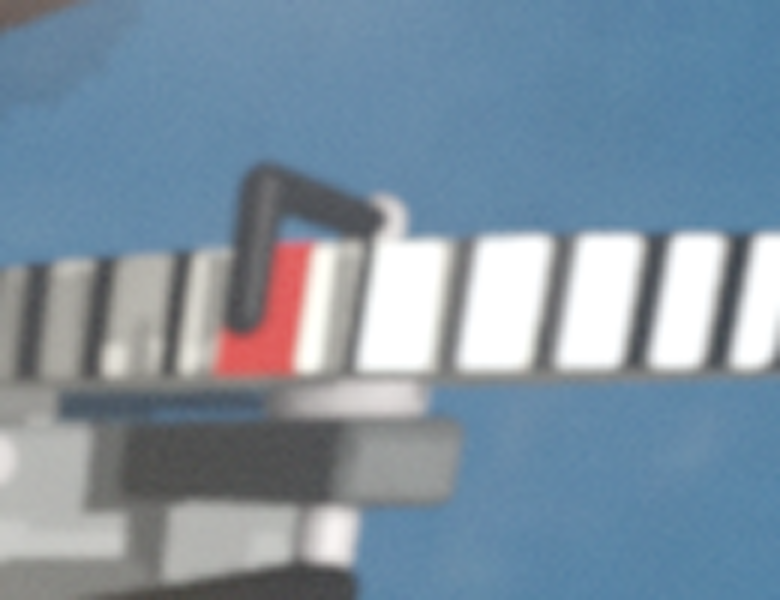

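The pointer is about 0.5 degrees past the red centre after parallax, which is on the mark. I'll retreat and run a final check.

>>> send_rows(plan="0 -10 -30 0 40; 0 -30 -30 0 40; 0 -40 -20 0 40; 0 -20 -10 0 40; 0 0 0 0 40")

```text
t: 23.6
eef_pos: [396.1, 62.1, 302.1]
tcp_rot: [-3.128, -0.003, 1.549]
ft_force: [-0.7, 0.3, 0.5]
opening: 0.419
```

Run:
```python
from h import *
p=eyes.read_camera("scene"); crop(p,270,165,140,110,6,"y_scene.png")
p=eyes.read_camera('top'); crop(p,225,140,130,100,6,"y_top.png")
print(env.state()['eef_pos'])
```

```text
[397.6625186   61.94404949 300.45262272]
```

View pics/y_scene.png

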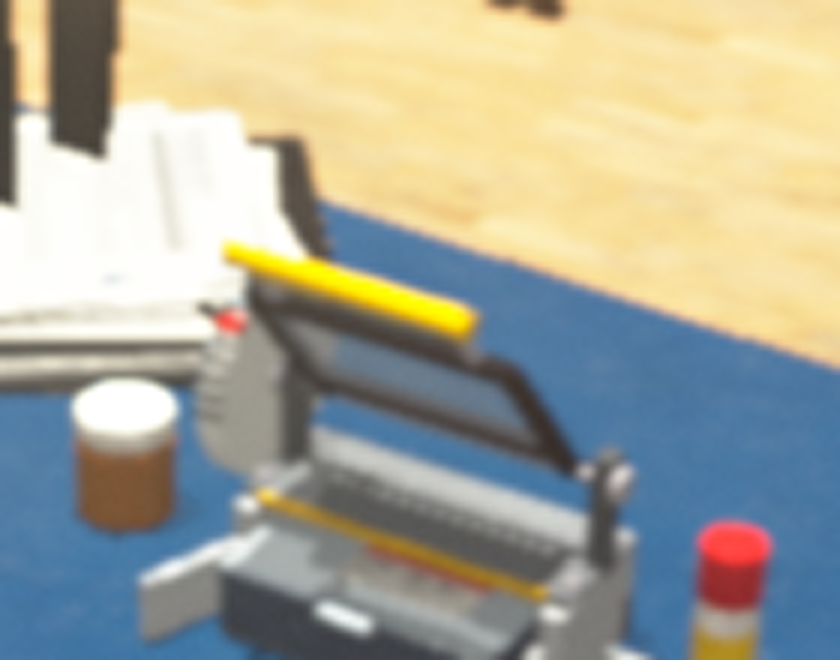

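View pics/y_top.png

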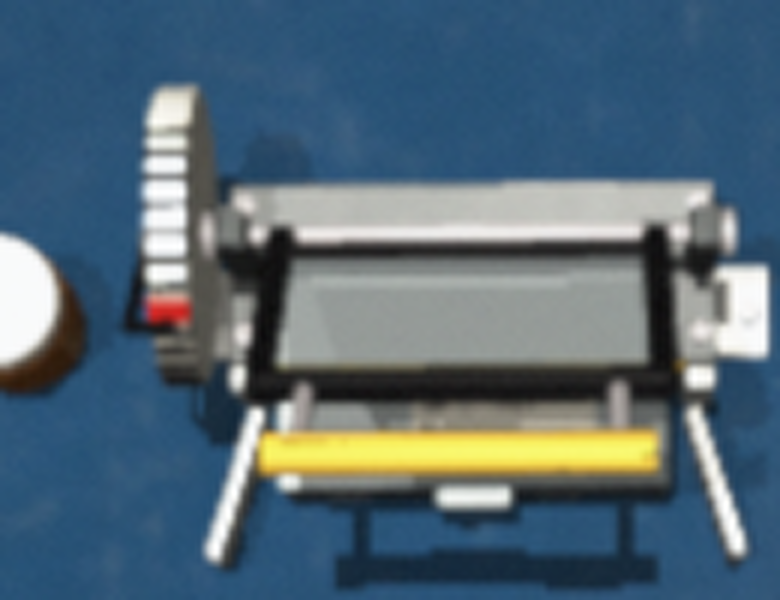

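```bash
python3 -c "
from cell import job_done
print(job_done())"
```

```text
the job is handed in; nothing more can be done
None
```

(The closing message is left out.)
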